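# Close and lock the control enclosure with its square key

## Robot

A 6-joint arm with a two-finger parallel gripper is mounted at the origin on the work surface; the furniture and walls round the work are solid. World frame = base frame: x ahead of the robot, y to its left, z up, the work surface at z = 0. Lengths are in m, angles in rad, forces in N, time in s.
With the tool pointing down it reaches from about 0.375 to 0.9 m from the base axis. Payload 3.1 kg.
Tool frame: the origin (TCP) lies midway between the tips of the shut fingers; the grasp point (between the pads) lies 19 mm behind it; z points along the fingers, y is the line along which they close (so a half turn about z gives the same grasp; the last joint's range is limited). The gripper opens to 87 mm and grips with 3 to 60 N. Pads are 19 mm wide; open, the fingers measure 117 mm over their backs; the gripper's body (75 mm by 190 mm) begins 51 mm behind the grasp point.
Start: joints at [0.973, 0.527, 1.433, -0, 1.181, -0.178], TCP at [0.255, 0.571, 0.185] pointing down, gripper open.
Joint ranges: [-3.08, 3.08], [-0.75, 2.2], [0.22, 2.44], [-1.43, 4.57], [0, 2.65], [-2.85, 2.85]. Speed limits (rad/s): [2.79, 2.79, 3.14, 3.14, 3.14, 3.14].

## Interface

Orientations are given as a unit quaternion [x, y, z, w].
In Python, from rig import robot gives the robot as it stands. The module is installed in compiled form; this text tells all that it offers.
- The arm moves only by the tool play_rows, never from a script. Its arguments are lists of equal length, an entry for each row: "gripper": the closure, from -1 (fully open) to 1 (shut); "delta_pos": the shift along the tool's x, y, z in cm, a list of three; "turn": the turn, a rotation vector about the tool's x, y, z in rad, a list of three. A call has 1 to 12 rows; each row is the pose to reach, as a shift and turn from the pose commanded when the call began, along the tool's axes at that moment; what a row does not reach only later rows make up. A row lasts 1/8 s, in which the tool goes at most 62.5 mm and 10.7 degrees, less where a joint would pass 70% of its speed; a pose out of reach is approached as far as the arm can. A call with a gripper value outside its range is refused whole. The fingers move at their own pace and stop on an object; "squeeze" is the grip in N (left out, the last holds). Time passes only in rows, so rows that repeat a pose let the fingers close. It gives the time, the measured TCP pose, the force, the opening and the grip force at its end, in the units of the state.
- robot.get_obs(): the state, without advancing time (a new reading comes with each control period).
- robot.camera(name): name is "side" or "top"; returns a dict with "color" (480x640x3 uint8, red, green, blue), "vfov" (degrees; the focal length in pixels is half the picture's height over the tangent of half this angle, whatever the lens; pixels are square), "cx", "cy" (the principal point, pixels), "k1" (the pictures are not rectified: a ray, as slopes to the right and down, at radius r is drawn at 1 + k1 r^2 times it, then the intrinsics apply), "R" (3x3) and "t" (3): a world point X has camera coordinates R X + t. Camera axes: x right, y down, z forward; pixel columns grow to the right and rows downward; lengths in m; the calibration is good to about 2 mm. A picture is of the moment at which its call begins. There is no depth.
- robot.hand_in(): hands the job in; it is judged then, once.
The state is a dict: "time": time; "q": joint angles; "joint_velocities": joint speeds; "joint_torque": joint torques, N m; "position": TCP position; "tool_rot": TCP orientation; "ft_force": force on the tool from outside, world axes, zero at the start; "moment": the same for the moment, N m; "grip_width": finger opening in m; "grip_force": force on a finger pad.
Only numpy, scipy, OpenCV 4.12 (cv2) and the standard library are available. Lean on these libraries where they do the work, as an engineer would, in place of code of your own. Each camera call takes 0.05 s, during which the arm holds its last target. There are 200 camera calls.

## Task

Shut the door of the small control enclosure, which stands ajar, then use the square socket key to turn the door's captive latch screw clockwise, a quarter turn, fully to its stop. Take the key off again and leave it on the bench, clear of the enclosure; leave the other things where they are.

Things in the scene. Friction and masses are not known exactly. Their poses are not given: they have to be found in the camera images.
- enclosure: Fixed grey control enclosure lying on its back, a tub 160 (x) x 220 (y) x 72 mm with two black cable glands on its +y side (32 mm out). Origin: centre of its underside; x points from the free edge of the door (robot side) to the hinge. The door's hinge line is parallel to its y, at x = +83 mm, z = 74 mm.
- lid (a joint): Door (upward-facing lid) of the enclosure, a flat plate 166 x 227 x 10 mm; its angle in rad: 0 = shut, growing as the free edge rises. A stiff hinge keeps it where it is left; about 4 N at the free edge moves it. When shut its top is 84 mm above the bench.
- lid_edge (a point): Middle of the door's free edge, on its top face. Axes as the door's: x towards the hinge, z out of its top face.
- latch (a joint): Captive quarter-turn latch screw in the door, angle in rad: 0 = open, growing clockwise seen from above, stop at 1.57 = locked (its cam then lies under the enclosure's rim and holds the door; turned while the door is up, it would foul the rim). Stays where it is left; turning takes about 0.1 N m.
- latch_seat (a point): On the latch's axis, where the key's mouth rests when fully on: top face of a round steel flange, 37 mm across. From it rises the square head, 11 mm across flats, 13.5 mm tall, its top 4 mm tapered to half width. Axes turn with the latch: x, y square to the flats, z out of the door. It lies 30.5 mm behind the door's free edge, 87 mm above the bench when shut.
- key: Loose key, 84 mm long, 0.16 kg, lying along its own x. From the mouth (-x end): steel barrel 24 x 24 mm square, 48 mm long, with a square socket (13 mm across flats, 18 mm deep, flats along the key's y and z); then a black wing handle 36 mm long, 50 mm wide (y), 24 mm thick (z). Origin: middle of its length, on its underside; the long axis is 12 mm above that. It can stand on its mouth.
- key_mouth (a point): Centre of the key's mouth end face, on its long axis; axes as the key's (x from mouth to handle).
- key_handle (a point): Centre of the key's wing handle, 66 mm from the mouth on its long axis; axes as the key's.
- post_75: Bystander: upright optical post on a round foot, 32 mm wide, 82 mm tall; origin under its centre.
- lens_box_a: Bystander: round lens box, 41 mm across, 20 mm tall; origin under its centre.
- screwdriver_blue: Bystander: blue screwdriver lying down, 174 mm long along its y, handle 25 mm; origin under its middle.
- bolt_tin: Bystander: open round tin of bolts, 63 mm across, 20 mm tall; origin under its centre.
There are look-alikes about, which are no part of the job. What is shaped like the key but purple is not meant.

How it is judged:
On the way, in this order (a step that is already met when the one before it is completed fails the run):
1. the door is shut (within 0.03 rad) while the latch is still open (under 0.6 rad) (value of joint lid below 0.03 rad and value of joint latch below 0.6 rad), for 0.2 s.
2. the latch is turned past 1.4 rad with the key on its head (mouth within 12 mm of the seat) and the door shut (value of joint latch above 1.4 rad and value of joint lid below 0.03 rad and distance between key_mouth and latch_seat below 0.012 m), for 0.1 s.
At the end, for the whole second after the job is handed in: The door is shut (under 0.03 rad), the latch is past 1.4 rad, and the key stands or lies at rest on the bench (mouth under 30 mm high, handle centre under 85 mm), more than 60 mm from the latch (value of joint lid below 0.03 rad and value of joint latch above 1.4 rad and height (world z) of key_mouth below 0.03 m and height (world z) of key_handle below 0.085 m and horizontal distance between key and latch_seat above 0.06 m and linear speed of key below 0.02 m/s); the robot touches nothing.
It fails at once if the latch is turned (between 0.4 and 1.4 rad, faster than 0.3 rad/s) with the key more than 30 mm off it (value of joint latch between 0.4 and 1.4 rad and velocity of joint latch above 0.3 rad/s and distance between key_mouth and latch_seat above 0.03 m).
It fails at once if a bystander is moved more than 30 mm (distance of any of post_75, lens_box_a, screwdriver_blue, bolt_tin from where it was at the start of the episode above 0.03 m).
It also fails if it takes over 72 s, if anything falls off the work surface, if the arm or the gripper's body presses on something with over 40 N, if the wrist force passes 120 N, or if a joint passes its speed limit or range.

## Working session

There is one attempt and no reset: what is moved stays moved. The work goes in short steps, Python scripts to look and compute and a tool call to move; the robot and the scene stay as the last step left them, time stands still between calls to the robot, and variables do not carry over. Pictures are saved under pics/ and viewed, at most 10 in all, crops included, and the job is handed in when it is done.

Besides the shell and the picture viewer there is one more tool, called after "Emit:" as name(argument=value, ...) on one line, values as JSON. play_rows: Moves the arm, as the interface text tells. Its arguments: {"type":"object","properties":{"gripper":{"type":"array","items":{"type":"number"}},"delta_pos":{"type":"array","items":{"type":"array","items":{"type":"number"}}},"turn":{"type":"array","items":{"type":"array","items":{"type":"number"}}},"squeeze":{"type":"number"}},"required":["gripper","delta_pos","turn"]}

```bash
mkdir -p pics; cat > h.py <<'E'
import numpy as np, cv2
from rig import robot
from scipy.spatial.transform import Rotation as Ro
def cam(n):
    c=robot.camera(n); f=240/np.tan(np.radians(c["vfov"])/2)
    c["f"]=f; return c
def ray(c,u,v):
    d=np.array([(u-c["cx"])/c["f"],(v-c["cy"])/c["f"]]); s=d.copy()
    for _ in range(30): s=d/(1+c["k1"]*(s@s))
    R=np.array(c["R"]);t=np.array(c["t"])
    o=-R.T@t; w=R.T@np.array([s[0],s[1],1]); return o,w/np.linalg.norm(w)
def onz(c,u,v,z):
    o,w=ray(c,u,v); return o+w*(z-o[2])/w[2]
def proj(c,X):
    p=np.array(c["R"])@np.array(X)+np.array(c["t"]); s=p[:2]/p[2]; s=s*(1+c["k1"]*(s@s))
    return s*c["f"]+[c["cx"],c["cy"]]
def tri(c1,p1,c2,p2):
    o1,w1=ray(c1,*p1);o2,w2=ray(c2,*p2)
    A=np.stack([w1,-w2],1); k=np.linalg.lstsq(A,o2-o1,rcond=None)[0]
    a=o1+k[0]*w1;b=o2+k[1]*w2; return (a+b)/2,np.linalg.norm(a-b)
def save(c,n): cv2.imwrite("pics/"+n,c["color"][:,:,::-1])
E
python3 - <<'E'
from h import *
np.set_printoptions(precision=4,suppress=True)
for n in("top","side"):
    c=cam(n); save(c,n+"0.png"); print(n,c["f"],c["cx"],c["cy"],c["k1"],-np.array(c["R"]).T@c["t"]); print(np.array(c["R"]))
print(robot.get_obs())
E
```

```text
top 438.0948485472081 319.0042519437563 243.9778803916484 -0.08088607802006809 [0.461  0.0326 0.9752]
[[ 0.0253 -0.9994  0.0253]
 [-0.9949 -0.0277 -0.0971]
 [ 0.0977 -0.0227 -0.995 ]]
side 474.79317392614075 325.5166045915869 240.36419026208716 -0.02107909842861308 [ 0.328  -0.881   0.4463]
[[ 0.9693 -0.2446 -0.0266]
 [-0.1128 -0.3456 -0.9316]
 [ 0.2186  0.9059 -0.3626]]
{'time': 0.1, 'q': array([ 0.9725,  0.5284,  1.4338, -0.    ,  1.1814, -0.1785]), 'joint_velocities': array([-0.0001, -0.002 , -0.0029,  0.0016, -0.0005,  0.0013]), 'joint_torque': array([  0.0002, -44.0983, -17.7151,   0.0635,   0.0534,  -0.0001]), 'position': array([0.2543, 0.5701, 0.1845]), 'tool_rot': array([ 0.2083,  0.9781, -0.0009, -0.0004]), 'ft_force': array([-0.6822, -0.0784,  0.6816]), 'moment': array([-0.0491,  0.0272,  0.001 ]), 'grip_force': 0.0, 'grip_width': 0.08702520081277551}
```

View pics/top0.png

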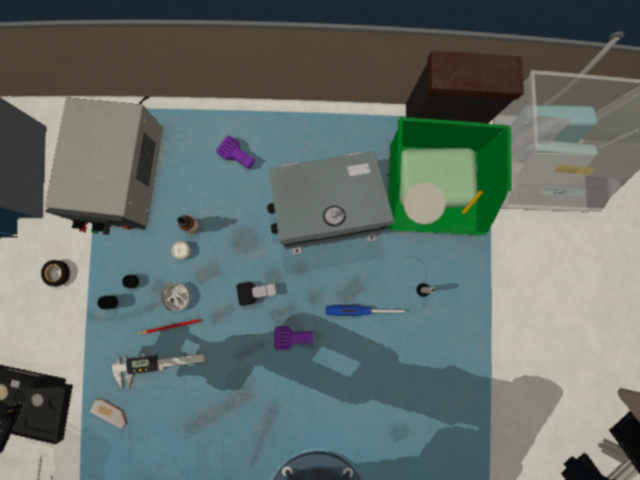

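View pics/side0.png

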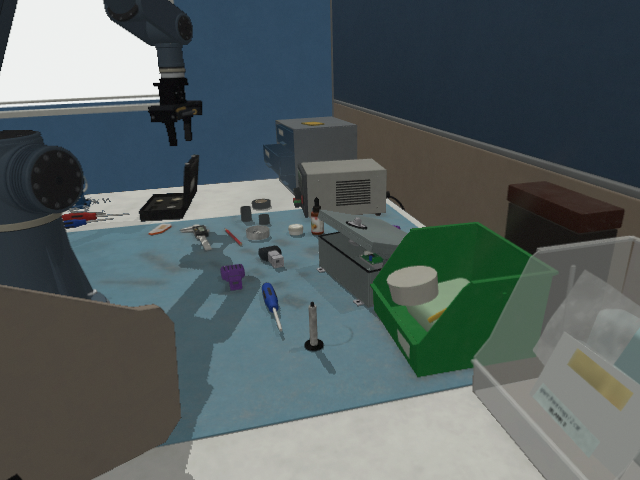

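The top view shows the enclosure at about (330,200) with its latch at (334,215). The black and grey key is at (256,292), mouth to the right, and there are purple decoys at (293,338) and (235,150). In the side view the lid stands ajar around (365,230).

```bash
python3 - <<'E'
import cv2
a=cv2.imread("pics/top0.png")[140:320,225:405]; b=cv2.imread("pics/side0.png")[190:310,240:420]
cv2.imwrite("pics/ct.png",cv2.resize(a,(600,600),interpolation=cv2.INTER_CUBIC))
cv2.imwrite("pics/cs.png",cv2.resize(b,(800,533),interpolation=cv2.INTER_CUBIC))
E
```

```text
(no output)
```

View pics/ct.png

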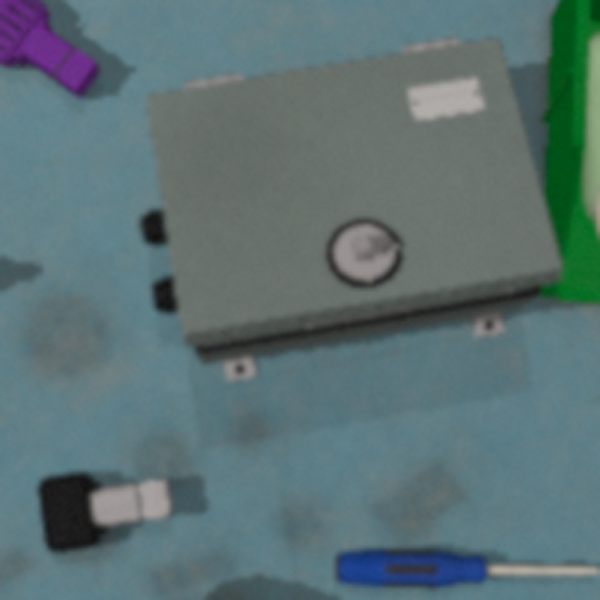

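View pics/cs.png

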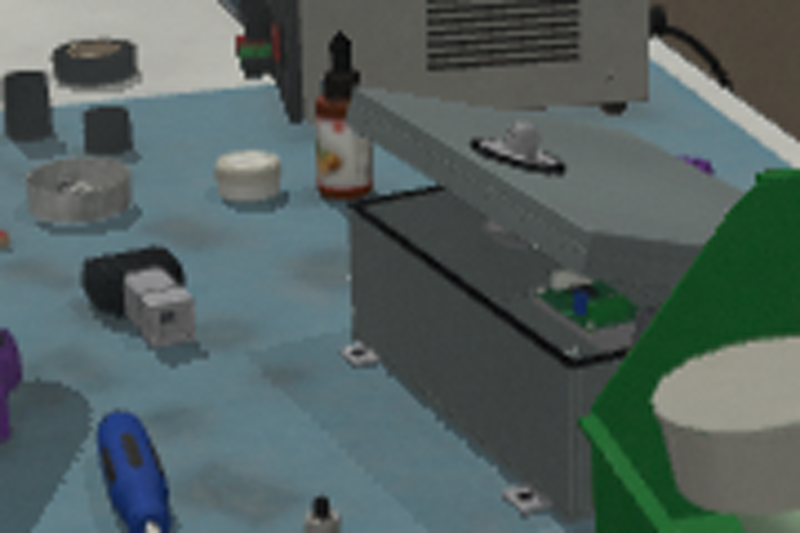

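The crops show the key lying with its handle at the +y end and its mouth pointing -y. Tub rim corners are at side (320,236) and (369,271), and the lid's free corners are at top (281,240) and (393,221).

```bash
python3 - <<'E'
from h import *
np.set_printoptions(precision=4,suppress=True)
T=cam("top");S=cam("side")
ct=lambda x,y:(225+x*.3-.35,140+y*.3-.35); cs=lambda x,y:(240+x*.225-.39,190+y*.225-.39)
print("rim +y,-y",onz(S,*cs(355,205),.072),onz(S,*cs(572,362),.072))
print("feet",onz(T,*ct(240,369),.003),onz(T,*ct(489,325),.003),onz(S,*cs(360,354),.003),onz(S,*cs(525,497),.003))
print("hinge corners",onz(T,*ct(150,95),.08),onz(T,*ct(500,40),.08))
print("free corners",tri(T,ct(188,333),S,cs(357,90)),tri(T,ct(560,270),S,cs(590,235)))
print("latch head top",tri(T,ct(366,246),S,cs(522,125)), "flange",tri(T,ct(364,251),S,cs(517,156)))
hsv=cv2.cvtColor(T["color"],cv2.COLOR_RGB2HSV)[275:310,230:285]
blk=(hsv[...,2]<60); lig=(hsv[...,1]<40)&(hsv[...,2]>110)
for n,m in(("blk",blk),("lig",lig)):
    m=cv2.morphologyEx(m.astype(np.uint8),cv2.MORPH_OPEN,np.ones((2,2)))
    k,l,st,ce=cv2.connectedComponentsWithStats(m); i=1+np.argmax(st[1:,4])
    p=np.argwhere(l==i)[:,::-1].astype(np.float32)+[230,275]
    r=cv2.minAreaRect(p.astype(np.float32)); print(n,st[i],r)
    q=cv2.boxPoints(r); print(np.array([onz(T,*x,.024) for x in q]))
E
```

```text
rim +y,-y [0.5478 0.0861 0.072 ] [ 0.5909 -0.1226  0.072 ]
feet [0.5408 0.0598 0.003 ] [ 0.5751 -0.1066  0.003 ] [0.5414 0.058  0.003 ] [ 0.5751 -0.1075  0.003 ]
hinge corners [0.7052 0.1194 0.08  ] [ 0.7483 -0.1005  0.08  ]
free corners (array([0.5506, 0.0869, 0.1319]), np.float64(0.0006143744324339631)) (array([ 0.5947, -0.1301,  0.1312]), np.float64(0.0018282093562558778))
latch head top (array([ 0.6033, -0.0148,  0.1405]), np.float64(0.0006696916112463349)) flange (array([ 0.6019, -0.0143,  0.1258]), np.float64(0.0010730015402306034))
blk [  8   8  20  23 333] ((247.36485290527344, 294.18914794921875), (21.86506462097168, 17.426292419433594), 80.53767395019531)
[[0.4608 0.1858 0.024 ]
 [0.468  0.1489 0.024 ]
 [0.4219 0.1395 0.024 ]
 [0.4148 0.1762 0.024 ]]
lig [ 24   9  23  14 255] ((264.8448181152344, 290.6379699707031), (12.373777389526367, 22.505327224731445), 85.2363510131836)
[[0.4606 0.1509 0.024 ]
 [0.4659 0.1026 0.024 ]
 [0.4395 0.0995 0.024 ]
 [0.4341 0.1477 0.024 ]]
```

```bash
python3 - <<'E'
import cv2
b=cv2.imread("pics/side0.png")[50:160,110:240]
cv2.imwrite("pics/cg.png",cv2.resize(b,(709,600),interpolation=cv2.INTER_CUBIC))
E
```

```text
(no output)
```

View pics/cg.png

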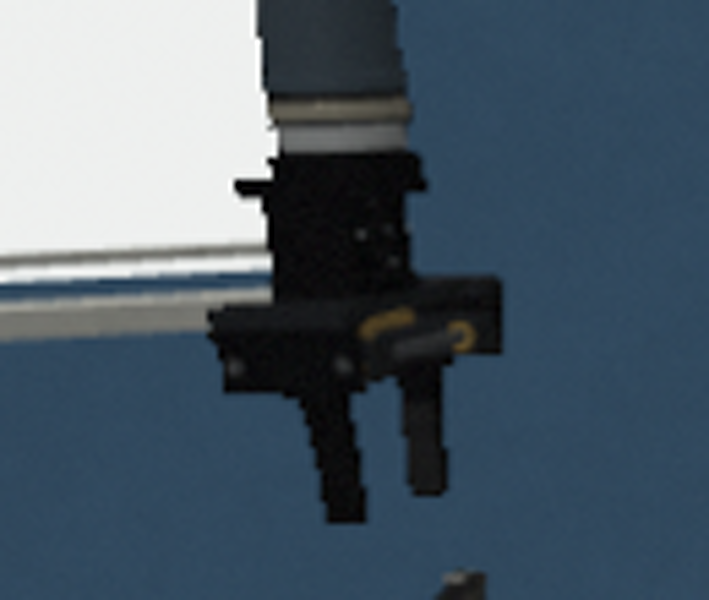

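The gripper's long body side lies along its closing axis. First I'll shut the door, pushing with closed fingers beside the latch.

Emit:
play_rows(gripper=[1, 1, 1, 1, 1, 1, 1, 1, 1, 1, 1, 1], delta_pos=[[-51.5, -36.4, 0], [-51.5, -36.4, 0], [-51.5, -36.4, 0], [-51.5, -36.4, 0], [-51.5, -36.4, 0], [-51.5, -36.4, 0], [-51.5, -36.4, 0], [-51.5, -36.4, 0], [-51.5, -36.4, 0], [-51.5, -36.4, 0], [-51.5, -36.4, 0], [-51.5, -36.4, 2]], turn=[[0, 0, 0], [0, 0, 0], [0, 0, 0], [0, 0, 0], [0, 0, 0], [0, 0, 0], [0, 0, 0], [0, 0, 0], [0, 0, 0], [0, 0, 0], [0, 0, 0], [0, 0, 0]], squeeze=30)

```text
time: 1.7
position: [0.5779, 0.0277, 0.1662]
tool_rot: [0.209, 0.978, 0.0, 0.001]
ft_force: [-0.2, 0.5, -0.3]
grip_width: 0.0005
grip_force: 0.0
```

Emit:
play_rows(gripper=[1, 1, 1, 1, 1, 1, 1, 1, 1, 1], delta_pos=[[0, 0, 2], [0, 0, 3], [0, 0, 4], [0, 0, 5], [0, 0, 6], [0, 0, 7], [0, 0, 7.6], [0, 0, 8], [0, 0, 8.2], [0, 0, 8.2]], turn=[[0, 0, 0], [0, 0, 0], [0, 0, 0], [0, 0, 0], [0, 0, 0], [0, 0, 0], [0, 0, 0], [0, 0, 0], [0, 0, 0], [0, 0, 0]])

```text
time: 2.95
position: [0.5768, 0.0284, 0.0834]
tool_rot: [0.208, 0.978, 0.0, 0.0]
ft_force: [0.9, 0.4, -0.5]
grip_width: 0.0006
grip_force: 0.0
```

Emit:
play_rows(gripper=[1, 1, 1, 1], delta_pos=[[0, 0, 0.1], [0, 0, 0.2], [0, 0, 0.3], [0, 0, 0.3]], turn=[[0, 0, 0], [0, 0, 0], [0, 0, 0], [0, 0, 0]])

```text
time: 3.45
position: [0.5766, 0.0284, 0.0803]
tool_rot: [0.208, 0.978, -0.0, -0.0]
ft_force: [-0.9, -0.6, 0.7]
grip_width: 0.0007
grip_force: 0.3
```

```bash
python3 - <<'E'
from h import *
S=cam("side");T=cam("top"); save(S,"s1.png"); save(T,"t1.png")
a=cv2.resize(S["color"][160:300,260:440],(514,400),interpolation=2); b=cv2.resize(T["color"][140:280,240:420],(514,400),interpolation=2)
cv2.imwrite("pics/c1.png",cv2.resize(np.vstack([a,b]),(386*1,600))[:,:,::-1])
E
```

```text
(no output)
```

View pics/c1.png

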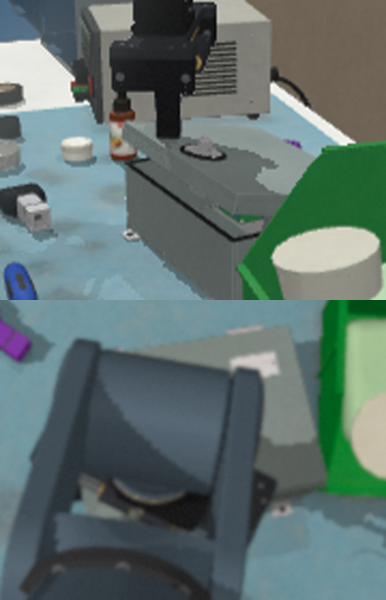

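The side view (top half) shows the lid still partly raised, with the fingertips at about crop (168,137). I'll check that pixel against the reported TCP.

```bash
python3 - <<'E'
from h import *
np.set_printoptions(precision=4,suppress=True)
S=cam("side")
o=robot.get_obs(); print(o["position"],o["ft_force"],proj(S,o["position"]))
k=180/386
for z in(.08,.1,.12): print(z,proj(S,[o["position"][0],o["position"][1],z]))
print("tip px",260+168*k,160+137*140/300)
# free corners now
yaw=.202;ex=np.array([np.cos(yaw),np.sin(yaw),0]);ey=np.array([-ex[1],ex[0],0]);C=np.array([.6465,-.004,0])
for th in(0,.1,.15,.2,.29):
  P=[]
  for y in(.1135,-.1135):
    X=C+ex*(.083-.166*np.cos(th)+.01*np.sin(th))+ey*y; X[2]=.074+.166*np.sin(th)+.01*np.cos(th); u=proj(S,X); P+=[(u[0]-260)/k,(u[1]-160)*300/140]
  print(th,np.array(P))
E
```

```text
[0.5767 0.0284 0.0803] [-0.1389  0.1639 -0.0435] [338.8473 239.7071]
0.08 [338.8498 239.8492]
0.1 [338.6939 231.0332]
0.12 [338.5356 222.0892]
tip px 338.3419689119171 223.93333333333334
0 [121.1467 150.6574 232.5822 230.0513]
0.1 [122.2157 135.3628 234.572  211.847 ]
0.15 [123.2995 127.6431 236.2056 202.6176]
0.2 [124.7487 119.906  238.2635 193.3417]
0.29 [128.2706 106.0112 243.0245 176.6215]
```

```bash
python3 - <<'E'
from h import *
S=cam("side"); print(robot.get_obs()["time"])
cv2.imwrite("pics/c2.png",cv2.resize(S["color"][170:290,290:410],(600,600),interpolation=cv2.INTER_CUBIC)[:,:,::-1])
E
```

```text
3.65
```

View pics/c2.png

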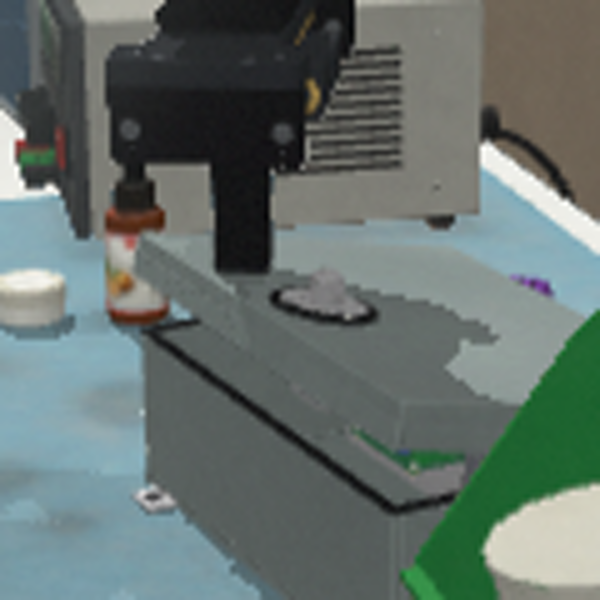

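The fingertips appear to end at the lid's surface (339,224), about 35 mm above the reported TCP. I'll check the camera against the first picture's fingertip midpoint, about (181,142.6).

```bash
python3 - <<'E'
from h import *
np.set_printoptions(precision=4,suppress=True)
S=cam("side"); p=np.array([.2543,.5701,.1845]); y=np.array([.4075,.913,0])*.05
for dz in(0,.02,.035): print([proj(S,p+s*y+[0,0,dz]) for s in(-1,0,1)])
o=robot.get_obs(); print(o["q"],o["joint_torque"],o["ft_force"],o["moment"],o["position"])
im=S["color"]; 
# column through finger
print(im[195:245:3,339].tolist())
E
```

```text
[array([175.1596, 159.1324]), array([182.9964, 155.6473]), array([190.3383, 152.3842])]
[array([174.1792, 152.1236]), array([182.0886, 148.8515]), array([189.4959, 145.789 ])]
[array([173.4381, 146.8189]), array([181.4025, 143.7096]), array([188.8595, 140.8004])]
[-0.1442  0.604   1.6474  0.      0.8901 -1.2952] [  0.0502 -42.296  -12.877    0.0215   0.0172   0.0007] [0.4665 0.0105 0.7071] [-0.0085  0.0807  0.0364] [0.5767 0.0284 0.0803]
[[21, 21, 23], [24, 23, 25], [22, 22, 23], [22, 22, 23], [18, 17, 17], [19, 21, 19], [20, 19, 22], [21, 22, 23], [20, 19, 20], [20, 22, 23], [85, 91, 89], [82, 89, 88], [91, 99, 97], [91, 99, 97], [98, 106, 104], [90, 97, 96], [89, 98, 95]]
```

Both pictures agree that the real tips are about 36 mm higher than reported, so the door simply hasn't been pushed far enough. I'll keep pressing slowly and watch the force.

Emit:
play_rows(gripper=[1, 1, 1, 1, 1, 1], delta_pos=[[0, 0, 0.8], [0, 0, 1.6], [0, 0, 2.3], [0, 0, 2.8], [0, 0, 3.1], [0, 0, 3.1]], turn=[[0, 0, 0], [0, 0, 0], [0, 0, 0], [0, 0, 0], [0, 0, 0], [0, 0, 0]])

```text
time: 4.45
position: [0.5768, 0.0284, 0.0491]
tool_rot: [0.208, 0.978, 0.0, 0.0]
ft_force: [0.7, 1.0, -0.3]
grip_width: 0.0002
grip_force: 0.0
```

Emit:
play_rows(gripper=[1, 1, 1, 1, 1], delta_pos=[[0, 0, 0.1], [0, 0, 0.2], [0, 0, 0.3], [0, 0, 0.4], [0, 0, 0.4]], turn=[[0, 0, 0], [0, 0, 0], [0, 0, 0], [0, 0, 0], [0, 0, 0]])

```text
time: 5.08
position: [0.5771, 0.0284, 0.0472]
tool_rot: [0.208, 0.978, -0.0, 0.001]
ft_force: [-2.6, 0.6, 10.5]
grip_width: 0.0009
grip_force: 5.3
```

The force rises to 10 N at reported z = 0.047, so the door is at its stop and the z offset is about 36.8 mm. I'll lift, step aside and measure.

Emit:
play_rows(gripper=[1, 1, 1, -1, -1, -1, -1, -1, -1, -1], delta_pos=[[0, 0, -4], [0, 0, -9], [0, 0, -12], [24.6, 16.6, -12], [24.6, 16.6, -12], [24.6, 16.6, -12], [24.6, 16.6, -12], [24.6, 16.6, -12], [24.6, 16.6, -12], [24.6, 16.6, -12]], turn=[[0, 0, 0], [0, 0, 0], [0, 0, 0], [0, 0, 0], [0, 0, 0], [0, 0, 0], [0, 0, 0], [0, 0, 0], [0, 0, 0], [0, 0, 0]])

```text
time: 6.32
position: [0.42, 0.2802, 0.1655]
tool_rot: [0.208, 0.978, -0.0, 0.0]
ft_force: [-0.2, -0.0, -1.1]
grip_width: 0.0624
grip_force: 0.0
```

```bash
python3 - <<'E'
from h import *
np.set_printoptions(precision=4,suppress=True)
S=cam("side");T=cam("top"); save(S,"s3.png"); save(T,"t3.png")
a=cv2.resize(T["color"][190:240,300:370],(560,400),interpolation=2); b=cv2.resize(S["color"][200:250,310:380],(280,200),interpolation=2); c=cv2.resize(T["color"][270:315,225:290],(280,194),interpolation=2)
o=np.zeros((600,560,3),np.uint8); o[:400]=a; o[400:,:280]=b; o[400:594,280:]=c
cv2.imwrite("pics/c3.png",o[:,:,::-1]); print(robot.get_obs()["position"])
E
```

```text
[0.4205 0.2795 0.1654]
```

View pics/c3.png

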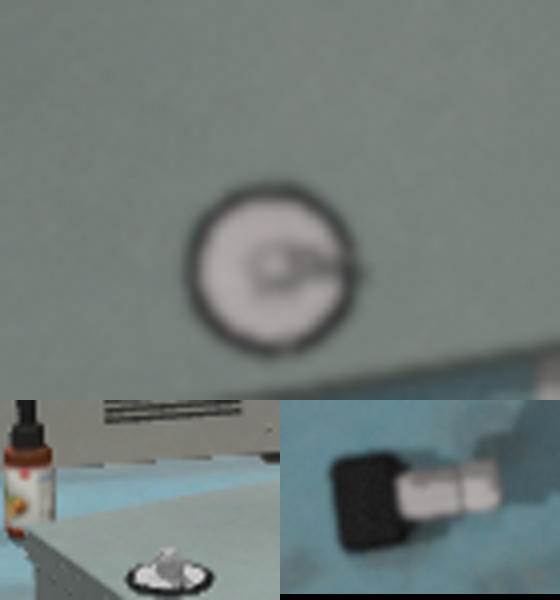

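Door shut. Flange centre is at top pixel (333.5,223), and the key is unmoved at (256,292). Next, precise latch and key numbers.

```bash
python3 - <<'E'
from h import *
np.set_printoptions(precision=4,suppress=True,linewidth=220)
S=cam("side");T=cam("top")
t=np.mean([cam("top")["color"].astype(float).mean(2) for _ in range(6)],0); s=np.mean([cam("side")["color"].astype(float).mean(2) for _ in range(6)],0)
print(t[216:232,324:348].astype(int)); print(s[232:252,340:366].astype(int))
# flange ring centre: dark ring
m=(t[205:245,315:355]<85).astype(np.uint8); k,l,st,ce=cv2.connectedComponentsWithStats(m)
i=1+np.argmax(st[1:,4]); c=cv2.findContours((l==i).astype(np.uint8),0,1)[0]; e=cv2.fitEllipse(max(c,key=len)); print(st[i],e)
print("latch",onz(T,e[0][0]+315,e[0][1]+205,.086))
# key
hsv=cv2.cvtColor(T["color"],cv2.COLOR_RGB2HSV)[272:312,228:288]
lig=(hsv[...,1]<40)&(hsv[...,2]>110); ys,xs=np.nonzero(lig); print(np.c_[xs,ys].min(0)+[228,272],np.c_[xs,ys].max(0)+[228,272])
for u in range(240,282,3): print(u,T["color"][278:310,u].mean(1).astype(int))
E
```

```text
[[112  98  81  79 103 126 143 153 155 155 154 154 152 141 117  92  75  83 104 119 123 125 125 126]
 [ 99  75  76 109 139 155 160 163 163 163 163 162 162 158 148 131 101  72  83 108 122 125 126 125]
 [ 86  69 102 139 158 164 165 165 164 163 163 163 163 163 161 154 131  91  71  96 118 124 125 124]
 [ 73  77 124 156 165 166 165 164 163 161 158 155 155 158 159 157 146 116  79  83 108 121 124 124]
 [ 68  96 139 162 167 166 164 157 153 149 145 139 136 140 141 144 145 130  94  76  99 118 123 124]
 [ 75 115 152 165 168 167 161 151 144 143 142 132 120 119 121 124 134 128 101  82  96 117 122 123]
 [ 80 125 159 167 167 165 156 145 144 149 150 138 119 113 114 111 113 110  94  80  91 111 121 123]
 [ 84 130 161 168 168 166 154 142 141 149 149 138 121 114 114 108 103  99  84  68  79 101 115 122]
 [ 85 131 162 169 169 167 159 143 136 138 136 128 117 117 120 120 118 113  91  64  74  96 112 121]
 [ 80 125 158 167 168 167 162 147 132 126 121 117 117 128 140 142 142 135 105  68  79 103 116 122]
 [ 72 107 146 164 167 167 163 152 139 134 132 131 135 146 157 159 157 144 108  70  88 113 121 123]
 [ 68  84 1
[... 3976 characters left out ...]
9 121 122 123 123 123 124 123]
267 [110 104  96  94  90  84  90 105 122 141 148 147 144 142 143 146 138 118 101 100 107 114 117 121 124 125 125 125 124 124 124 121]
270 [ 85  80  76  74  75  83 104 117 128 150 166 170 169 171 170 171 167 143 121 115 114 114 118 122 123 123 123 123 124 122 122 121]
273 [ 80  78  79  80  77  85 102 114 118 120 123 131 144 159 166 165 154 134 119 117 115 115 119 121 123 124 124 126 125 125 121 119]
276 [ 74  72  74  73  73  75  76  79  82  84  88  91  95 101 102 100 100 108 117 118 119 121 121 123 125 125 125 124 123 121 117 112]
279 [ 76  77  76  75  76  76  79  80  81  83  85  85  88  85  87  93 111 121 125 126 125 126 126 124 120 120 120 121 119 118 117 112]
```

```bash
python3 - <<'E'
from h import *
np.set_printoptions(precision=2,suppress=True,linewidth=220)
S=cam("side");T=cam("top")
L=onz(T,333.5,223.2,.086); L2,_=tri(T,(333.5,223.2),S,(352,243.4)); print(L*1000,L2*1000)
e=[onz(S,349,243.5,.087),onz(S,352.4,245.5,.087)]; d=e[1]-e[0]; print("left edge",e[0]*1000,e[1]*1000,np.degrees(np.arctan2(d[1],d[0])))
for yw in(-17,11.6,28,50):
  for z,h in((.087,.0055),(.0965,.0055),(.1005,.00275)):
    P=[L+[h*2**.5*np.cos(a),h*2**.5*np.sin(a),0] for a in np.radians(yw+45+90*np.arange(4))]
    for p in P:p[2]=z
    print(yw,z,"S",np.array([proj(S,p) for p in P]).round(1).tolist(),"T",np.array([proj(T,p) for p in P]).round(1).tolist())
E
```

```text
[591.95 -16.33  86.  ] [592.   -16.33  86.87]
left edge [586.11 -15.24  87.  ] [589.48 -27.85  87.  ] -75.0250091032985
-17 0.087 S [[354.6, 242.4], [349.2, 242.4], [349.2, 244.4], [354.6, 244.3]] T [[331.8, 219.8], [330.1, 224.8], [335.2, 226.5], [336.9, 221.5]]
-17 0.0965 S [[354.5, 238.0], [349.2, 238.1], [349.1, 240.0], [354.6, 240.0]] T [[332.1, 219.1], [330.4, 224.1], [335.5, 225.9], [337.2, 220.8]]
-17 0.1005 S [[353.2, 236.7], [350.5, 236.7], [350.5, 237.7], [353.2, 237.7]] T [[333.1, 220.5], [332.2, 223.0], [334.8, 223.9], [335.6, 221.3]]
11.6 0.087 S [[352.9, 242.0], [348.2, 243.0], [350.8, 244.7], [355.6, 243.7]] T [[330.4, 221.0], [331.4, 226.2], [336.6, 225.3], [335.7, 220.1]]
11.6 0.0965 S [[352.9, 237.7], [348.2, 238.7], [350.8, 240.4], [355.5, 239.4]] T [[330.7, 220.3], [331.6, 225.6], [337.0, 224.6], [336.0, 219.3]]
11.6 0.1005 S [[352.4, 236.5], [350.0, 237.0], [351.3, 237.9], [353.7, 237.4]] T [[332.3, 221.1], [332.8, 223.7], [335.5, 223.3], [335.0, 220.6]]
28 0.087 S [[351.9, 242.0], [348.1, 243.4], [351.9, 244.8], [355.7, 243.3]] T [[329.9, 221.9], [332.3, 226.7], [337.1, 224.3], [334.7, 219.6]]
28 0.0965 S [[351.8, 237.7], [348.0, 239.1], [351.9, 240.4], [355.7, 239.0]] T [[330.2, 221.2], [332.6, 226.1], [337.4, 223.7], [335.0, 218.9]]
28 0.1005 S [[351.8, 236.5], [349.9, 237.2], [351.8, 237.9], [353.8, 237.2]] T [[332.1, 221.6], [333.3, 224.0], [335.7, 222.8], [334.5, 220.4]]
50 0.087 S [[350.5, 242.1], [348.4, 243.9], [353.3, 244.7], [355.4, 242.8]] T [[329.7, 223.3], [333.8, 226.9], [337.3, 222.9], [333.3, 219.4]]
50 0.0965 S [[350.4, 237.8], [348.3, 239.6], [353.3, 240.3], [355.4, 238.5]] T [[330.0, 222.7], [334.1, 226.2], [337.6, 222.2], [333.6, 218.7]]
50 0.1005 S [[351.1, 236.6], [350.1, 237.5], [352.6, 237.8], [353.6, 236.9]] T [[332.0, 222.3], [334.0, 224.1], [335.8, 222.1], [333.8, 220.3]]
```

The latch is at (0.592,-0.016). Its flats fit roughly the door's own yaw, so 12–20°. Now the moves to hover over the key with a 25° pre-tilt.

```bash
cat >> h.py <<'E'
def tool(phi,beta):  # tool-down with tool y at yaw phi (deg), then tilt about tool y by beta (deg)
    p=np.radians(phi); y=np.array([np.cos(p),np.sin(p),0]); z=np.array([0,0,-1.]); x=np.cross(y,z)
    return Ro.from_matrix(np.stack([x,y,z],1))*Ro.from_rotvec([0,np.radians(beta),0])
def plan(target,R):
    o=robot.get_obs(); R0=Ro.from_quat(o["tool_rot"]); 
    print("dpos cm",(R0.inv().apply(np.array(target)-o["position"])*100).round(2),"turn",(R0.inv()*R).as_rotvec().round(3),"pos",o["position"].round(4))
OFF=np.array([0,0,.0368])
E
python3 - <<'E'
from h import *
np.set_printoptions(precision=4,suppress=True)
T=cam("top"); A=onz(T,246,293.1,.024); B=onz(T,264,291.2,.024); d=(B-A)/np.linalg.norm(B-A); print(A,B,d)
H=A+d*(A[1]-.165)/-d[1]; H[2]=.1; print("H",H)
ang=np.degrees(np.arctan2(-d[1],-d[0])); print("a angle",ang)
plan(H-OFF,tool(ang-90,-25))
E
```

```text
[0.4436 0.1656 0.024 ] [0.4488 0.127  0.024 ] [ 0.1321 -0.9912  0.    ]
H [0.4437 0.165  0.1   ]
a angle 97.5914107648747
dpos cm [-6.9  -9.55 10.22] turn [ 0.222 -0.398  1.002] pos [0.4196 0.2803 0.1653]
```

Emit:
play_rows(gripper=[-1, -1, -1, -1, -1, -1, -1, -1, -1, -1], delta_pos=[[-6.9, -9.5, 0], [-6.9, -9.5, 2], [-6.9, -9.5, 4], [-6.9, -9.5, 6], [-6.9, -9.5, 8], [-6.9, -9.5, 10.2], [-6.9, -9.5, 10.2], [-6.9, -9.5, 10.2], [-6.9, -9.5, 10.2], [-6.9, -9.5, 10.2]], turn=[[0.222, -0.398, 1.002], [0.222, -0.398, 1.002], [0.222, -0.398, 1.002], [0.222, -0.398, 1.002], [0.222, -0.398, 1.002], [0.222, -0.398, 1.002], [0.222, -0.398, 1.002], [0.222, -0.398, 1.002], [0.222, -0.398, 1.002], [0.222, -0.398, 1.002]])

```text
time: 8.52
position: [0.4443, 0.1651, 0.0644]
tool_rot: [0.643, 0.734, -0.142, 0.163]
ft_force: [-0.2, 0.0, -0.2]
grip_width: 0.0871
grip_force: 0.0
```

```bash
python3 - <<'E'
from h import *
np.set_printoptions(precision=4,suppress=True)
S=cam("side"); o=robot.get_obs(); R=Ro.from_quat(o["tool_rot"]).as_matrix(); p=o["position"]; print(p,R[:,2],R[:,1],o["q"],o["grip_width"])
for s in(-1,1):
  q=p+s*R[:,1]*.05
  print("none",proj(S,q),"world-off",proj(S,q+OFF),"tool-off",proj(S,q-R[:,2]*.0368))
u0,v0=proj(S,p+OFF).astype(int); print(u0,v0)
x0,y0=u0-60,v0-60
cv2.imwrite("pics/c4.png",cv2.resize(S["color"][y0:y0+120,x0:x0+120],(600,600),interpolation=cv2.INTER_CUBIC)[:,:,::-1]); print(x0,y0)
E
```

```text
[0.4442 0.1651 0.0643] [ 0.057  -0.4184 -0.9065] [0.9913 0.1317 0.0015] [ 0.4151  0.6337  1.8084 -0.5427  0.904   0.6676] 0.08692091617352465
none [247.7537 235.6824] world-off [246.3684 220.5846] tool-off [244.9644 220.038 ]
none [289.0978 229.1399] world-off [288.2466 214.4121] tool-off [286.3358 213.9618]
267 217
207 157
```

View pics/c4.png

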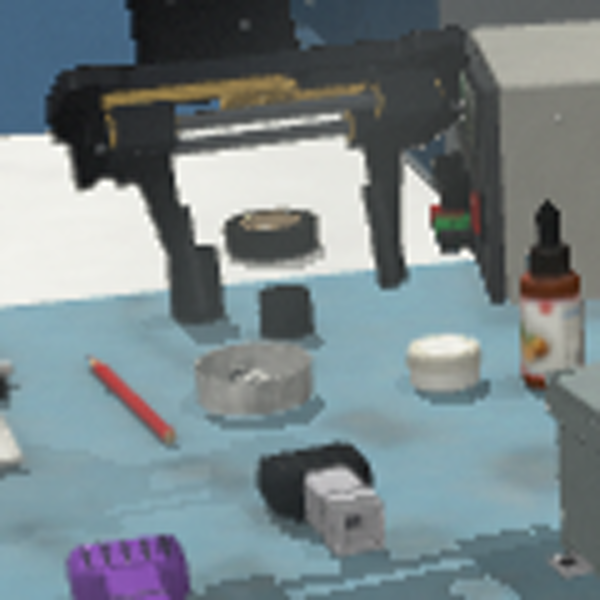

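The side view shows the right fingertip at (285.7,214), which fits an offset along the tool axis better. The top view separates the two cases more clearly, so I'll check that numerically.

```bash
python3 - <<'E'
from h import *
np.set_printoptions(precision=4,suppress=True,linewidth=200)
T=cam("top"); o=robot.get_obs(); R=Ro.from_quat(o["tool_rot"]).as_matrix(); p=o["position"]
g=T["color"].mean(2)
for s in(-1,1):
  q=p+s*R[:,1]*.051; a=proj(T,q+OFF); b=proj(T,q-R[:,2]*.0368); print(s,"none",proj(T,q),"world",a,"tool",b)
  r=int(round(b[1]))
  for k in(-2,0,2): print(r+k,g[r+k,int(b[0])-12:int(b[0])+24].astype(int),"from",int(b[0])-12)
E
```

```text
-1 none [245.832  317.8431] world [243.2088 319.1562] tool [235.6657 319.8671]
318 [ 57  60  58  45  39  38  29  24  27  24  22  21  23  25  23  49  89 121 128 130 131 131 130 129 131 129 128 128 128 128 128 130 129 128 128 130] from 223
320 [ 48  32  23  19  16  17  21  19  18  14  21  24  32  36  49  63  91 122 130 133 132 132 129 129 130 128 128 127 128 128 128 126 127 128 126 127] from 223
322 [ 55  45  39  27  21  20  14  24  44  67  87 109 114 112 115 118 122 130 131 133 134 133 132 130 131 131 130 130 129 130 129 129 128 129 129 127] from 223
1 none [241.2343 268.543 ] world [238.4419 267.7785] tool [230.984  268.6813]
267 [ 35  33  30  27  23  32  42  57  74  87  94  98 101 100  98  99 109 120 129 131 132 131 130 128 127 128 129 129 128 128 130 131 130 130 130 128] from 218
269 [ 53  50  36  27  21  14  17  18  19  16  22  27  26  27  29  35  67 105 126 130 130 132 129 129 129 130 129 130 130 130 130 131 132 131 131 128] from 218
271 [ 57  43  26  21  24  23  26  21  20  23  23  31  35  36  37  52  79 113 128 130 129 129 130 128 128 129 130 130 130 132 132 131 129 130 131 130] from 218
```

The top view confirms it: the real tip lies 36.8 mm behind the reported TCP along the tool's z. I'll plan the grasp with that.

```bash
cat >> h.py <<'E'
def plan2(tip,R): plan(np.array(tip)+R.as_matrix()[:,2]*.0368,R)   # tip = real fingertip position
def tip():
    o=robot.get_obs(); return o["position"]-Ro.from_quat(o["tool_rot"]).as_matrix()[:,2]*.0368
E
python3 - <<'E'
from h import *
R=tool(7.6,-25); print(tip())
for z in(.06,.008): plan2([.4441,.161,z],R)
E
```

```text
[0.44210295 0.18058723 0.09746879]
dpos cm [-0.2  -0.07  4.23] turn [ 0.001 -0.    -0.001] pos [0.4442 0.1652 0.0641]
dpos cm [ 1.99 -0.08  8.94] turn [ 0.001 -0.    -0.001] pos [0.4442 0.1652 0.0641]
```

Emit:
play_rows(gripper=[-1, -1, -1, -1, -1, -1, 0.5, 1, 1, 1, 1], delta_pos=[[-0.2, 0, 4.2], [0.4, 0, 5.4], [0.9, 0, 6.6], [1.5, 0, 7.8], [2, 0, 8.9], [2, 0, 8.9], [2, 0, 8.9], [2, 0, 8.9], [2, 0, 8.9], [2, 0, 8.9], [2, 0, 8.9]], turn=[[0, 0, 0], [0, 0, 0], [0, 0, 0], [0, 0, 0], [0, 0, 0], [0, 0, 0], [0, 0, 0], [0, 0, 0], [0, 0, 0], [0, 0, 0], [0, 0, 0]], squeeze=40)

```text
time: 10.0
position: [0.4465, 0.1461, -0.0256]
tool_rot: [0.643, 0.734, -0.143, 0.163]
ft_force: [-0.3, 0.4, 1.8]
grip_width: 0.05
grip_force: 39.6
```

```bash
python3 - <<'E'
from h import *
o=robot.get_obs(); print(tip(),o["grip_width"],o["grip_force"],o["ft_force"],o["q"])
E
```

```text
[0.44447899 0.16147723 0.00778639] 0.05000704701396187 39.58274634245754 [-0.33988091  0.38508436  1.82228   ] [ 0.37901395  0.79867296  1.85480699 -0.67165005  0.71958433  0.81010122]
```

```bash
python3 - <<'E'
from h import *
t=tip(); plan2(t+[0,0,.15],tool(7.6,-25)); 
plan2([.5239,.2216,.16],tool(-67,65)); plan2([.5239,.2216,.16],tool(-30,20))
E
```

```text
dpos cm [-6.340e+00  1.000e-02 -1.359e+01] turn [ 0.     0.    -0.001] pos [ 0.4465  0.1461 -0.0256]
dpos cm [ -0.52  11.89 -18.51] turn [-0.487  1.325  1.341] pos [ 0.4465  0.1461 -0.0256]
dpos cm [  0.38   9.44 -16.84] turn [0.03  0.757 0.672] pos [ 0.4465  0.1461 -0.0256]
```

Emit:
play_rows(gripper=[1, 1, 1, 1, 1, 1, 1, 1, 1, 1, 1, 1], delta_pos=[[-2, 0, -4.5], [-4.2, 0, -9], [-6.3, 0, -13.6], [-5, 2, -14.5], [-3, 4, -15.5], [-2, 6, -16.3], [-1, 8, -17], [-0.5, 10, -17.8], [-0.5, 11.9, -18.5], [-0.5, 11.9, -18.5], [-0.5, 11.9, -18.5], [-0.5, 11.9, -18.5]], turn=[[0, 0, 0], [0, 0, 0], [-0.05, 0.13, 0.13], [-0.487, 1.325, 1.341], [-0.487, 1.325, 1.341], [-0.487, 1.325, 1.341], [-0.487, 1.325, 1.341], [-0.487, 1.325, 1.341], [-0.487, 1.325, 1.341], [-0.487, 1.325, 1.341], [-0.487, 1.325, 1.341], [-0.487, 1.325, 1.341]])

```text
time: 11.5
position: [0.5406, 0.2474, 0.1387]
tool_rot: [0.847, 0.416, 0.326, -0.057]
ft_force: [0.2, 1.4, -2.3]
grip_width: 0.0501
grip_force: 39.6
```

```bash
python3 - <<'E'
from h import *
print(tip(),robot.get_obs()["q"]); plan2([.5239,.2216,.16],tool(-67,65)); plan2([.5239,.2216,.067],tool(-67,65))
E
```

```text
[0.52204392 0.23393025 0.16743294] [ 0.02918261  0.46444504  2.12708492  1.65991297  0.36097687 -0.86900726]
dpos cm [ 0.11  1.96 -0.21] turn [-0.244  0.431  0.42 ] pos [0.5406 0.2474 0.1387]
dpos cm [-5.47  0.34  7.05] turn [-0.244  0.431  0.42 ] pos [0.5406 0.2474 0.1387]
```

Emit:
play_rows(gripper=[1, 1, 1, 1, 1, 1, 1, 1, 1], delta_pos=[[0.1, 2, -0.2], [0.1, 2, -0.2], [0.1, 2, -0.2], [0.1, 2, -0.2], [0.1, 2, -0.2], [0.1, 2, -0.2], [0.1, 2, -0.2], [0.1, 2, -0.2], [0.1, 2, -0.2]], turn=[[-0.244, 0.431, 0.42], [-0.244, 0.431, 0.42], [-0.244, 0.431, 0.42], [-0.244, 0.431, 0.42], [-0.244, 0.431, 0.42], [-0.244, 0.431, 0.42], [-0.244, 0.431, 0.42], [-0.244, 0.431, 0.42], [-0.244, 0.431, 0.42]])

```text
time: 12.62
position: [0.5554, 0.2342, 0.1456]
tool_rot: [0.826, 0.169, 0.527, -0.107]
ft_force: [-0.5, 0.2, -1.6]
grip_width: 0.0501
grip_force: 39.6
```

```bash
python3 - <<'E'
from h import *
np.set_printoptions(precision=4,suppress=True)
o=robot.get_obs();print(tip(),o["q"],o["grip_width"],o["time"]); plan2([.5239,.2216,.16],tool(-67,65)); plan2([.5239,.2216,.065],tool(-67,65))
# key verticality in side view
S=cam("side"); hsv=cv2.cvtColor(S["color"],cv2.COLOR_RGB2HSV); u,v=proj(S,tip()).astype(int)
a=np.array([.9205,.3907,0]); ax=tip()-.0042*a
print("pred mouth",proj(S,ax-[0,0,.062]),"barrel top",proj(S,ax-[0,0,.014]))
sub=hsv[v-10:v+60,u-40:u+40]; m=((sub[...,1]<40)&(sub[...,2]>90)).astype(np.uint8)
k,l,st,ce=cv2.connectedComponentsWithStats(m)
for i in 1+np.argsort(-st[1:,4])[:3]:
  p=np.argwhere(l==i)[:,::-1].astype(np.float32)+np.float32([u-40,v-10]); print(st[i],cv2.minAreaRect(p))
cv2.imwrite("pics/s5.png",S["color"][:,:,::-1])
E
```

```text
[0.5247 0.2212 0.1612] [ 0.0069  0.8566  2.4423  2.7695  1.2808 -1.6352] 0.05012018051635662 12.625
dpos cm [-0.13 -0.07 -0.  ] turn [ 0.    -0.     0.002] pos [0.5554 0.2342 0.1456]
dpos cm [-8.74 -0.08  4.01] turn [ 0.    -0.     0.002] pos [0.5554 0.2342 0.1456]
pred mouth [295.7466 208.3517] barrel top [294.7709 189.3796]
[  51    0   29   70 1454] ((320.0, 207.5), (69.0, 28.0), 90.0)
[  0  12  48  29 789] ((277.5198059082031, 197.19802856445312), (27.363523483276367, 47.96079635620117), 84.2894058227539)
[  0  51  15  16 204] ((262.0, 231.5), (15.0, 14.0), 90.0)
```

q3 is at its fold limit here, so I won't stand the key on the bench. Instead I'll seat it straight on the latch, which is further out and higher, and regrasp it there from above.

```bash
python3 - <<'E'
from h import *
R=tool(-75,65); a=np.array([np.cos(np.radians(15)),np.sin(np.radians(15)),0]); t=np.array([.592,-.0163,0])+.0042*a
plan2(tip()+[0.03,0,.05],tool(-67,65)); plan2(t+[0,0,.2],R)
E
```

```text
dpos cm [5.7  1.18 0.39] turn [-0.    -0.     0.002] pos [0.5553 0.2343 0.1455]
dpos cm [ 2.36 25.03 -4.1 ] turn [-0.127 -0.     0.061] pos [0.5553 0.2343 0.1455]
```

Emit:
play_rows(gripper=[1, 1, 1, 1, 1, 1, 1, 1, 1, 1], delta_pos=[[3, 0.6, 0.2], [5.7, 1.2, 0.4], [5, 6, -0.5], [4.2, 11, -1.5], [3.5, 16, -2.5], [2.8, 21, -3.3], [2.4, 25, -4.1], [2.4, 25, -4.1], [2.4, 25, -4.1], [2.4, 25, -4.1]], turn=[[0, 0, 0], [0, 0, 0], [-0.05, 0, 0.02], [-0.1, 0, 0.05], [-0.127, 0, 0.061], [-0.127, 0, 0.061], [-0.127, 0, 0.061], [-0.127, 0, 0.061], [-0.127, 0, 0.061], [-0.127, 0, 0.061]])

```text
time: 13.92
position: [0.6273, -0.0043, 0.1836]
tool_rot: [0.837, 0.11, 0.532, -0.071]
ft_force: [0.1, 0.4, -2.2]
grip_width: 0.0501
grip_force: 39.6
```

```bash
python3 - <<'E'
from h import *
np.set_printoptions(precision=4,suppress=True,linewidth=220)
o=robot.get_obs(); R=tool(-75,65); a=np.array([np.cos(np.radians(15)),np.sin(np.radians(15)),0]); ax=np.array([.592,-.0163,0]); t=ax+.0042*a
print(tip(),o["q"],o["ft_force"]); plan2(t+[0,0,.2],R)
S=cam("side");T=cam("top"); save(S,"s6.png");save(T,"t6.png")
A=tip()-.0042*a; y=Ro.from_quat(o["tool_rot"]).as_matrix()[:,1]
for n,C in(("S",S),("T",T)): print(n,"mouth c",proj(C,A-[0,0,.062]),"barrel/handle",proj(C,A-[0,0,.014]),"top",proj(C,A+[0,0,.022]))
print("corners",[proj(S,A-[0,0,.062]+.012*(i*y+j*a)).round(1).tolist() for i in(-1,1) for j in(-1,1)])
u,v=proj(S,A-[0,0,.062]).round().astype(int)
g=S["color"].mean(2); print(u,v); print(g[v-16:v+10:1,u-14:u+15].astype(int))
E
```

```text
[ 0.5951 -0.013   0.1992] [-0.5885  0.6715  2.2991  2.2174  1.0241 -1.4183] [ 0.0705  0.4055 -2.1987]
dpos cm [ 0.09  0.25 -0.  ] turn [-0.002  0.002 -0.001] pos [ 0.6273 -0.0043  0.1836]
S mouth c [351.0928 219.8231] barrel/handle [350.9164 196.8057] top [350.778  178.9825]
T mouth c [333.8868 219.6812] barrel/handle [335.4375 215.6814] top [336.7273 212.3545]
corners [[342.9, 219.3], [352.9, 217.2], [349.2, 222.5], [359.4, 220.4]]
351 220
[[ 40  32  37  54  72  74  42 111 113 115 115 114 130 119 117 120 117 117 117 120 121 119 103 101 120 121 121 121 121]
 [ 20  20  18  18  47  83  82 111 112 115 117 115 129 119 117 120 117 116 118 120 121 119 122 121 121 120 120 122 120]
 [ 19  22  19  18  26 120 120 113 112 115 116 115 129 119 117 121 117 116 117 120 119 120 123 121 121 120 120 121 121]
 [ 23  24  22  20  64 121 120 111 112 115 116 115 128 119 116 120 117 116 117 120 119 120 122 122 120 120 120 121 123]
 [ 67  65  48  50 122 122 122 113 112 114 116 115 128 118 116 119 116 115 118 120 120 120 121 122 122 121 120 122 123]
 [122 122 123 122 121 123 119 110 112 114 116 114 127 119 11
[... 1739 characters left out ...]
161 162 162 161 160 159 161 159 160 159 159 160 159 154 156 150 148 149 147 148 148 147 147 148 148 147]
 [160 160 160 161 160 162 162 160 160 158 156 156 152 147 147 147 147 147 147 148 147 147 146 147 147 147 145 147 146]
 [160 163 161 161 158 156 157 154 151 150 151 149 147 147 147 148 148 147 147 147 146 146 145 144 145 144 144 144 143]
 [156 156 153 150 149 150 150 150 150 148 149 148 149 148 148 148 146 146 148 146 146 145 147 146 145 143 144 144 144]
 [150 150 149 149 149 148 152 149 149 148 149 148 147 148 146 146 147 147 147 146 146 144 146 146 145 146 144 145 146]
 [150 149 150 149 149 148 148 147 149 150 149 148 148 148 147 147 147 147 146 147 146 146 146 146 145 146 145 146 145]]
```

The side view matches the predicted key pose within 0.3 px in columns; the mouth is about 2 mm higher than assumed. Lowering onto the head.

```bash
python3 - <<'E'
from h import *
R=tool(-75,65); a=np.array([np.cos(np.radians(15)),np.sin(np.radians(15)),0]); t=np.array([.592,-.0163,0])+.0042*a
for z in(.2,.165,.155,.147): plan2(t+[0,0,z],R)
E
```

```text
dpos cm [ 0.09  0.24 -0.02] turn [-0.002  0.002 -0.001] pos [ 0.6275 -0.0043  0.1836]
dpos cm [-3.08  0.24  1.46] turn [-0.002  0.002 -0.001] pos [ 0.6275 -0.0043  0.1836]
dpos cm [-3.99  0.24  1.89] turn [-0.002  0.002 -0.001] pos [ 0.6275 -0.0043  0.1836]
dpos cm [-4.71  0.25  2.22] turn [-0.002  0.002 -0.001] pos [ 0.6275 -0.0043  0.1836]
```

Emit:
play_rows(gripper=[1, 1, 1, 1, 1, 1, 1], delta_pos=[[0.1, 0.24, 0], [-1.5, 0.24, 0.7], [-3.1, 0.24, 1.46], [-3.4, 0.24, 1.6], [-3.7, 0.24, 1.75], [-4, 0.24, 1.89], [-4, 0.24, 1.89]], turn=[[0, 0, 0], [0, 0, 0], [0, 0, 0], [0, 0, 0], [0, 0, 0], [0, 0, 0], [0, 0, 0]])

```text
time: 14.9
position: [0.6282, -0.0072, 0.1391]
tool_rot: [0.837, 0.11, 0.531, -0.071]
ft_force: [0.3, 2.0, -1.3]
grip_width: 0.0498
grip_force: 39.5
```

```bash
python3 - <<'E'
from h import *
o=robot.get_obs(); print(tip(),o["ft_force"],o["moment"],o["time"],o["q"])
E
```

```text
[ 0.59607541 -0.01589208  0.15478316] [ 0.29726386  1.97260993 -1.34548014] [0.19896143 0.98772733 0.48220656] 14.9 [-0.59425194  0.81108258  2.30597242  2.27402875  1.11585425 -1.54814015]
```

Emit:
play_rows(gripper=[1, 1, 1, 1, 1, 1], delta_pos=[[-0.18, 0, 0.09], [-0.36, 0, 0.17], [-0.54, 0, 0.25], [-0.72, 0, 0.33], [-0.8, 0, 0.37], [-0.8, 0, 0.37]], turn=[[0, 0, 0], [0, 0, 0], [0, 0, 0], [0, 0, 0], [0, 0, 0], [0, 0, 0]])

```text
time: 15.65
position: [0.6288, -0.0072, 0.1327]
tool_rot: [0.835, 0.11, 0.534, -0.071]
ft_force: [-4.2, 4.2, 8.3]
grip_width: 0.05
grip_force: 39.4
```

```bash
python3 - <<'E'
from h import *
o=robot.get_obs(); print(tip(),o["ft_force"],o["moment"],o["time"],o["q"])
E
```

```text
[ 0.5965494  -0.01585942  0.14814257] [-4.19231893  4.20861699  8.28448478] [0.84870196 0.04943749 0.88365297] 15.65 [-0.59481306  0.8375609   2.30734627  2.28430799  1.14020089 -1.57176519]
```

The key is seated: the mouth is within 1 mm of the seat with 8 N of reaction. Releasing, backing out along the tool axis, then coming over the top.

Emit:
play_rows(gripper=[-1, -1, -1, -1, -1, -1, -1, -1, -1], delta_pos=[[0.1, 0, 0], [0.1, 0, 0], [0.1, 0, 0], [0.1, 0, 0], [0.1, 0, -2], [0.1, 0, -5], [0.1, 0, -9], [0.1, 0, -13], [0.1, 0, -13]], turn=[[0, 0, 0], [0, 0, 0], [0, 0, 0], [0, 0, 0], [0, 0, 0], [0, 0, 0], [0, 0, 0], [0, 0, 0], [0, 0, 0]])

```text
time: 16.77
position: [0.5438, -0.0569, 0.1951]
tool_rot: [0.839, 0.114, 0.526, -0.075]
ft_force: [0.5, -0.6, 0.9]
grip_width: 0.0866
grip_force: 0.0
```

```bash
python3 - <<'E'
from h import *
np.set_printoptions(precision=4,suppress=True,linewidth=220)
o=robot.get_obs(); print(tip(),o["q"],o["grip_width"])
S=cam("side");T=cam("top");save(S,"s7.png");save(T,"t7.png")
ax=np.array([.592,-.0163,0])
for n,C in(("S",S),("T",T)):
  pr=proj(C,ax+[0,0,.171]); print(n,"top",pr,"mouth",proj(C,ax+[0,0,.087]),"hb",proj(C,ax+[0,0,.135]))
  u,v=pr.round().astype(int); g=C["color"].mean(2)[v-20:v+25,u-25:u+26]; m=(g<55).astype(np.uint8)
  k,l,st,ce=cv2.connectedComponentsWithStats(m)
  for i in 1+np.argsort(-st[1:,4])[:2]:
    p=np.argwhere(l==i)[:,::-1].astype(np.float32)+np.float32([u-25,v-20]); print(st[i],cv2.minAreaRect(p))
plan2([.592,-.0163,.26],tool(105,0)); plan2([.50,-.0163,.26],tool(60,30))
a=cv2.resize(S["color"][170:260,300:400],(500,450),interpolation=2);b=cv2.resize(T["color"][180:250,290:380],(289,225),interpolation=2)
w=np.zeros((450,789,3),np.uint8);w[:,:500]=a;w[:225,500:]=b;cv2.imwrite("pics/c7.png",w[:,:,::-1])
E
```

```text
[ 0.5119 -0.0659  0.2112] [-0.9199  0.6544  2.4416  1.9247  1.1044 -1.5178] 0.08663034848530786
S top [351.63   203.9684] mouth [351.9085 243.3525] hb [351.7525 221.1534]
[ 10  17  28  25 408] ((350.5, 213.0), (27.0, 24.0), -0.0)
[ 0 10  6 13 57] ((329.5, 200.0), (12.0, 5.0), 90.0)
T top [336.1411 216.5759] mouth [333.5129 223.1028] hb [334.9516 219.5299]
[ 13  13  26  19 333] ((336.5, 219.0), (18.0, 25.0), 90.0)
dpos cm [ 5.1  -2.38  3.84] turn [ 1.663 -0.023 -2.655] pos [ 0.5438 -0.0545  0.1939]
dpos cm [ 1.09 -6.22 -5.48] turn [ 1.726 -0.302 -1.611] pos [ 0.5438 -0.0545  0.1939]
```

View pics/c7.png

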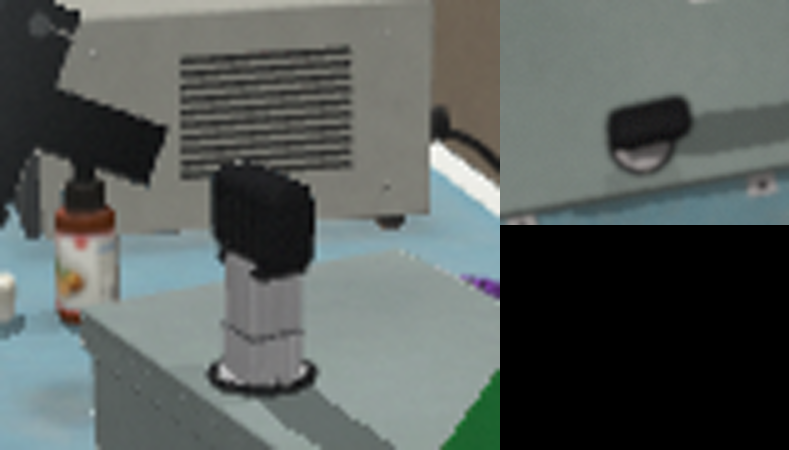

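The key stands squarely on the latch, with its handle at side (352,204) and top (336,216). Now a top-down regrasp across the handle's 24 mm thickness, at yaw 15°.

```bash
python3 - <<'E'
from h import *
plan2([.5,-.03,.29],tool(15,0)); plan2([.5,-.03,.27],tool(-30,32))
E
```

```text
dpos cm [ 3.76 -3.61 -5.76] turn [ 0.857 -0.882 -1.381] pos [ 0.5438 -0.0545  0.1939]
dpos cm [ 3.07 -4.95 -3.87] turn [ 0.575 -0.536 -0.527] pos [ 0.5438 -0.0545  0.1939]
```

Emit:
play_rows(gripper=[-1, -1, -1, -1, -1, -1, -1, -1, -1, -1, -1, -1], delta_pos=[[2, -2, -3], [3, -3.6, -5.5], [3.8, -3.6, -5.8], [3.8, -3.6, -5.8], [3.8, -3.6, -5.8], [3.8, -3.6, -5.8], [3.8, -3.6, -5.8], [3.8, -3.6, -5.8], [3.8, -3.6, -5.8], [3.8, -3.6, -5.8], [3.8, -3.6, -5.8], [3.8, -3.6, -5.8]], turn=[[0, 0, 0], [0.1, -0.1, -0.15], [0.857, -0.882, -1.381], [0.857, -0.882, -1.381], [0.857, -0.882, -1.381], [0.857, -0.882, -1.381], [0.857, -0.882, -1.381], [0.857, -0.882, -1.381], [0.857, -0.882, -1.381], [0.857, -0.882, -1.381], [0.857, -0.882, -1.381], [0.857, -0.882, -1.381]])

```text
time: 18.38
position: [0.4998, -0.0259, 0.252]
tool_rot: [0.606, 0.796, 0.0, -0.002]
ft_force: [-0.2, 0.9, 0.3]
grip_width: 0.0874
grip_force: 0.0
```

```bash
python3 - <<'E'
from h import *
o=robot.get_obs(); print(tip(),o["q"],o["time"]); 
for z in(.29,.2,.141): plan2([.592,-.0163,z],tool(15,0))
E
```

```text
[ 0.49990014 -0.02598022  0.28883166] [-0.27678988  0.28042495  1.64966602  0.0021476   1.21586316 -0.5470119 ] 18.375
dpos cm [-1.53  9.14 -0.15] turn [-0.003 -0.004  0.008] pos [ 0.4998 -0.0259  0.252 ]
dpos cm [-1.57  9.17  8.85] turn [-0.003 -0.004  0.008] pos [ 0.4998 -0.0259  0.252 ]
dpos cm [-1.59  9.18 14.75] turn [-0.003 -0.004  0.008] pos [ 0.4998 -0.0259  0.252 ]
```

Emit:
play_rows(gripper=[-1, -1, -1, -1, -1, -1, -1, 0.5, 1, 1, 1, 1], delta_pos=[[-0.8, 4.6, 0], [-1.55, 9.15, 0], [-1.55, 9.15, 4], [-1.6, 9.2, 8.8], [-1.6, 9.2, 12], [-1.6, 9.2, 14.5], [-1.6, 9.2, 14.7], [-1.6, 9.2, 14.7], [-1.6, 9.2, 14.7], [-1.6, 9.2, 14.7], [-1.6, 9.2, 14.7], [-1.6, 9.2, 14.7]], turn=[[0, 0, 0], [0, 0, 0.008], [0, 0, 0.008], [0, 0, 0.008], [0, 0, 0.008], [0, 0, 0.008], [0, 0, 0.008], [0, 0, 0.008], [0, 0, 0.008], [0, 0, 0.008], [0, 0, 0.008], [0, 0, 0.008]], squeeze=40)

```text
time: 19.88
position: [0.5927, -0.0212, 0.107]
tool_rot: [0.611, 0.791, 0.0, -0.0]
ft_force: [-0.1, -0.0, 0.0]
grip_width: 0.0452
grip_force: 0.0
```

```bash
python3 - <<'E'
from h import *
o=robot.get_obs(); print(tip(),o["q"],o["time"],o["moment"],o["grip_width"])
for p in(15,-35,-75,-85): plan2([.592,-.0163,.141],tool(p,0))
E
```

```text
[ 0.59270759 -0.02120152  0.14378978] [-2.24186990e-01  5.83114846e-01  1.58783957e+00  3.80765544e-04
  9.70600148e-01 -4.79417812e-01] 19.875 [-0.03656949 -0.00180138  0.01287619] 0.045226096995624625
dpos cm [0.49 0.05 0.28] turn [ 0.    -0.    -0.007] pos [ 0.5927 -0.0212  0.107 ]
dpos cm [0.49 0.05 0.28] turn [ 0.    -0.     0.866] pos [ 0.5927 -0.0212  0.107 ]
dpos cm [0.49 0.05 0.28] turn [-0.    -0.     1.564] pos [ 0.5927 -0.0212  0.107 ]
dpos cm [0.49 0.05 0.28] turn [-0.    -0.     1.739] pos [ 0.5927 -0.0212  0.107 ]
```

Emit:
play_rows(gripper=[0, 0, 1, 1, 1, 1, 1], delta_pos=[[0.5, 0, 0.3], [0.5, 0, 0.3], [0.5, 0, 0.3], [0.5, 0, 0.3], [0.5, 0, 0.3], [0.5, 0, 0.3], [0.5, 0, 0.3]], turn=[[0, 0, 0], [0, 0, 0], [0, 0, 0], [0, 0, 0], [0, 0, 0], [0, 0, 0], [0, 0, 0]], squeeze=45)

```text
time: 20.75
position: [0.5914, -0.0164, 0.1037]
tool_rot: [0.611, 0.791, 0.0, -0.0]
ft_force: [-0.2, 0.2, -0.6]
grip_width: 0.0238
grip_force: 45.0
```

```bash
python3 - <<'E'
from h import *
o=robot.get_obs(); print(tip(),o["ft_force"],o["moment"],o["grip_width"],o["grip_force"])
for p in(15,-75,-90): plan2([.592,-.0163,.141],tool(p,0))
E
```

```text
[ 0.59138856 -0.01642236  0.1404673 ] [-0.22288083  0.18537201 -0.56395155] [-0.07571938 -0.03544337  0.06729732] 0.023793573077052262 44.979350552894175
dpos cm [-0.    0.06 -0.05] turn [-0.    -0.    -0.007] pos [ 0.5914 -0.0164  0.1037]
dpos cm [-0.    0.06 -0.05] turn [-0.    -0.     1.564] pos [ 0.5914 -0.0164  0.1037]
dpos cm [-0.    0.06 -0.05] turn [-1.000e-03 -0.000e+00  1.826e+00] pos [ 0.5914 -0.0164  0.1037]
```

Emit:
play_rows(gripper=[1, 1, 1, 1, 1, 1, 1, 1, 1, 1, 1, 1], delta_pos=[[0, 0, 0], [0, 0, 0], [0, 0, 0], [0, 0, 0], [0, 0, 0], [0, 0, 0], [0, 0, 0], [0, 0, 0], [0, 0, 0], [0, 0, 0], [0, 0, 0], [0, 0, 0]], turn=[[0, 0, 0.14], [0, 0, 0.28], [0, 0, 0.42], [0, 0, 0.56], [0, 0, 0.7], [0, 0, 0.84], [0, 0, 0.98], [0, 0, 1.12], [0, 0, 1.26], [0, 0, 1.4], [0, 0, 1.52], [0, 0, 1.52]])

```text
time: 22.25
position: [0.594, -0.0171, 0.1039]
tool_rot: [0.988, 0.153, 0.002, 0.001]
ft_force: [5.4, -1.5, -4.5]
grip_width: 0.0231
grip_force: 45.0
```

```bash
python3 - <<'E'
from h import *
o=robot.get_obs(); print(tip(),o["ft_force"],o["moment"],o["grip_width"],o["q"]); plan2([.592,-.0163,.141],tool(-90,0))
E
```

```text
[ 0.59376524 -0.01707814  0.1406879 ] [ 5.35980006 -1.47760309 -4.49004652] [-0.32015639 -1.0321649   0.04519773] 0.023124253921208534 [-2.16816109e-01  5.86728349e-01  1.59172817e+00  2.12995596e-04
  9.58028136e-01  1.04670378e+00]
dpos cm [-0.16 -0.14 -0.03] turn [ 0.002 -0.005  0.307] pos [ 0.594  -0.0171  0.1039]
```

Emit:
play_rows(gripper=[1, 1, 1, 1], delta_pos=[[0, 0, 0], [0, 0, 0], [0, 0, 0], [0, 0, 0]], turn=[[0, 0, 0.06], [0, 0, 0.12], [0, 0, 0.18], [0, 0, 0.18]])

```text
time: 22.75
position: [0.594, -0.0175, 0.1039]
tool_rot: [0.998, 0.064, 0.003, 0.001]
ft_force: [4.9, -2.2, -4.5]
grip_width: 0.0234
grip_force: 45.0
```

```bash
python3 - <<'E'
from h import *
o=robot.get_obs(); print(tip(),o["ft_force"],o["moment"],o["joint_torque"],o["grip_width"]); plan2([.592,-.0163,.141],tool(-90,0))
E
```

```text
[ 0.5938361  -0.0174186   0.14068951] [ 4.93574962 -2.1888756  -4.45076556] [-0.47145074 -1.0644495   0.10218182] [  0.9635181  -45.13353467 -11.85421407   0.28183289   1.89051859
   0.13924275] 0.023360759250687497
dpos cm [-0.19 -0.14 -0.03] turn [ 0.002 -0.005  0.128] pos [ 0.594  -0.0175  0.1039]
```

Emit:
play_rows(gripper=[1, 1, 1, 1], delta_pos=[[0, 0, 0], [0, 0, 0], [0, 0, 0], [0, 0, 0]], turn=[[0, 0, 0.06], [0, 0, 0.12], [0, 0, 0.16], [0, 0, 0.16]])

```text
time: 23.25
position: [0.5941, -0.0177, 0.1039]
tool_rot: [1.0, -0.016, 0.003, 0.001]
ft_force: [5.8, -2.3, -5.2]
grip_width: 0.0236
grip_force: 45.0
```

```bash
python3 - <<'E'
from h import *
o=robot.get_obs(); print(tip(),o["ft_force"],o["moment"],o["joint_torque"],o["grip_width"]); plan2([.592,-.0163,.141],tool(-90,0))
E
```

```text
[ 0.59387489 -0.01767285  0.14068114] [ 5.81615097 -2.31002313 -5.20951279] [-0.62745076 -1.02388058  0.06116991] [  1.33889984 -45.18876672 -11.81342393   0.45436484   1.92238301
   0.11934179] 0.023556985534621003
dpos cm [-0.21 -0.14 -0.03] turn [ 0.002 -0.005 -0.032] pos [ 0.5941 -0.0177  0.1039]
```

Emit:
play_rows(gripper=[1, 1, 1, 1], delta_pos=[[0, 0, 0], [0, 0, 0], [0, 0, 0], [0, 0, 0]], turn=[[0, 0, 0.06], [0, 0, 0.12], [0, 0, 0.16], [0, 0, 0.16]])

```text
time: 23.75
position: [0.594, -0.0181, 0.104]
tool_rot: [0.995, -0.095, 0.003, 0.001]
ft_force: [5.7, -4.1, -4.2]
grip_width: 0.0235
grip_force: 45.0
```

```bash
python3 - <<'E'
from h import *
np.set_printoptions(precision=3,suppress=True,linewidth=200)
o=robot.get_obs(); R=Ro.from_quat(o["tool_rot"]).as_matrix(); print(tip(),o["ft_force"],o["moment"],o["joint_torque"],o["grip_width"],np.degrees(np.arctan2(R[1,1],R[0,1])),o["q"])
S=cam("side");T=cam("top");save(S,"s8.png");save(T,"t8.png")
u,v=proj(S,[.592,-.0163,.087]).round().astype(int); print(u,v); print(S["color"].mean(2)[v-24:v+5,u-12:u+13].astype(int))
print([proj(S,[.592+.017*np.cos(x),-.0163+.017*np.sin(x),.087]).round(1).tolist() for x in np.radians(o["q"][0]*0+np.array([0,90,180,270])-45+np.degrees(np.arctan2(R[1,1],R[0,1])))])
E
```

```text
[ 0.594 -0.018  0.141] [ 5.695 -4.114 -4.206] [-0.738 -1.03   0.153] [  1.642 -44.962 -11.781   0.689   1.89    0.196] 0.023519522624937294 -100.95846814065112 [-0.217  0.587  1.592 -0.002  0.958  1.546]
352 243
[[ 23  20  23  28  26  22  21  21  21  21  18  19  21  19  22  20  16  21  19  20  25  26  21  27 129]
 [ 42  22  24  26  27  23  22  23  21  22  19  20  21  21  18  20  18  24  19  20  20  39  39  80 162]
 [103  54  28  28  21  21  26  32  41  41  41  42  55  52  54  55  54  61  22  19  29 104 104 164 164]
 [161 131  81  69  24  20  42  70 104 104 108 107 131 128 130 133 133 123  26  23  56 161 159 157 158]
 [164 160 161 131  27  25  26  77 132 130 132 132 132 128 126 127 127  80  38  43  39 151 150 152 151]
 [165 164 165 164  58  51  39  67 130 128 129 131 130 129 124 126 128 102  80  96  97 150 149 151 151]
 [162 163 164 165 131 121  88 127 131 128 129 132 130 128 124 125 126 124 123 148 149 149 149 147 149]
 [163 160 158 158 155 147 107 127 129 127 129 131 130 128 124 125 127 124 124 148 147 147 145 145 147]
 [152 152 151 153 152 145 106 127 129 126 129 130 130 128 124 12
[... 1464 characters left out ...]
146 150 154 154]
 [140 152 116  91 120 182 126 136 128 128 127 128 128 128 129 129 128 128 131 196 129  66 114 149 154]
 [139 133  36  77 180 185 119 133 129 127 127 127 128 128 127 128 127 127 132 138 195  71  33 117 153]
 [139  88  34 111 180 173 119 133 130 131 130 130 129 130 130 130 129 129 134 137 131  61  31  93 153]
 [142  94  35  78 153  97 140 140 133 133 130 128 127 125 125 121 120 124 113 125  77  26  30 128 155]
 [141 142  49  35  34  81 106 136 108 114 112 113 113 113 113 127 123 111  78  25  24  32  54 155 156]
 [143 141 117  67  50  37  37  33  22  52  52  52  49  53  56  25  45  54  26  31  45  70 106 151 151]]
[[346.6, 245.8], [358.5, 245.3], [357.1, 241.0], [345.5, 241.5]]
```

Emit:
play_rows(gripper=[1, 1, 1, 1], delta_pos=[[0, 0, 0], [0, 0, 0], [0, 0, 0], [0, 0, 0]], turn=[[0, 0, 0.04], [0, 0, 0.08], [0, 0, 0.12], [0, 0, 0.12]])

```text
time: 24.35
position: [0.594, -0.0183, 0.104]
tool_rot: [0.988, -0.155, 0.003, 0.001]
ft_force: [4.0, -3.6, -4.5]
grip_width: 0.024
grip_force: 45.0
```

```bash
python3 - <<'E'
from h import *
np.set_printoptions(precision=3,suppress=True,linewidth=200)
o=robot.get_obs(); R=Ro.from_quat(o["tool_rot"]).as_matrix(); print(tip(),o["ft_force"],o["moment"],o["joint_torque"],o["grip_width"],np.degrees(np.arctan2(R[1,1],R[0,1])),o["q"])
E
```

```text
[ 0.594 -0.018  0.141] [ 4.027 -3.553 -4.538] [-0.878 -1.045  0.21 ] [  1.852 -44.885 -11.736   0.858   1.893   0.266] 0.02398200010830638 -107.80867317269765 [-0.218  0.587  1.592 -0.002  0.958  1.665]
```

```bash
python3 - <<'E'
from h import *
np.set_printoptions(precision=3,suppress=True,linewidth=200)
S=cam("side");save(S,"s9.png");g=S["color"].mean(2)
a=cv2.imread("pics/s8.png").mean(2); c=cv2.imread("pics/s3.png").mean(2)
for n,i in(("s8",a),("now",g)):
  print(n,i[228:236,343:362].mean(0).round(0)); print(i[240:249,343:362].astype(int))
E
```

```text
s8 [151. 150. 145. 111. 128. 130. 128. 128. 130. 129. 127. 124. 124. 125. 123. 124. 149. 148. 149.]
[[154 146 145 127 137 129 129 129 129 129 129 129 127 128 126 128 144 150 154]
 [148  96 110 127 135 128 127 126 127 128 128 128 128 128 127 108  99 123 146]
 [ 91 120 182 126 136 128 128 127 128 128 128 129 129 128 128 131 196 129  66]
 [ 77 180 185 119 133 129 127 127 127 128 128 127 128 127 127 132 138 195  71]
 [111 180 173 119 133 130 131 130 130 129 130 130 130 129 129 134 137 131  61]
 [ 78 153  97 140 140 133 133 130 128 127 125 125 121 120 124 113 125  77  26]
 [ 35  34  81 106 136 108 114 112 113 113 113 113 127 123 111  78  25  24  32]
 [ 67  50  37  37  33  22  52  52  52  49  53  56  25  45  54  26  31  45  70]
 [142 118  74  70  65  53  37  32  31  32  31  31  39  45  46  53  68 105 107]]
now [150. 150. 150. 128. 129. 129. 127. 130. 131. 129. 126. 125. 126. 127. 118. 134. 148. 149. 148.]
[[154 146 144 129 129 129 130 129 129 128 129 129 129 129 132 131 145 150 153]
 [148  97 112 110 129 128 129 129 130 129 129 128 129 128 132  98  99 122 146]
 [ 91 120 183 154 130 129 129 128 129 129 130 129 130 130 133 130 196 115  66]
 [ 77 181 184 149 129 128 129 128 128 129 128 128 127 128 133 129 138 139  67]
 [111 180 173 122 130 132 131 130 132 132 132 131 131 132 135 129 137 132  51]
 [ 79 153  96 149 127 127 129 128 126 126 126 126 127 125 129 119 125  76  23]
 [ 33  34  83 105  91 106 115 115 113 112 114 114 126 123 110  77  23  22  31]
 [ 67  50  40  38  32  22  51  50  53  48  52  53  23  44  53  28  30  43  71]
 [143 119  73  68  60  49  37  30  31  32  31  29  39  47  46  52  67 106 107]]
```

The key is still turning with the gripper, with no firm stop yet. Continuing in small steps.

Emit:
play_rows(gripper=[1, 1, 1, 1, 1], delta_pos=[[0, 0, 0], [0, 0, 0], [0, 0, 0], [0, 0, 0], [0, 0, 0]], turn=[[0, 0, 0.04], [0, 0, 0.08], [0, 0, 0.12], [0, 0, 0.14], [0, 0, 0.14]])

```text
time: 25.02
position: [0.594, -0.0186, 0.1041]
tool_rot: [0.975, -0.223, 0.003, 0.001]
ft_force: [4.3, -4.1, -4.5]
grip_width: 0.0236
grip_force: 45.0
```

```bash
cat > st.py <<'E'
from h import *
np.set_printoptions(precision=3,suppress=True,linewidth=200)
o=robot.get_obs(); R=Ro.from_quat(o["tool_rot"]).as_matrix(); print(tip(),o["ft_force"],o["moment"],o["joint_torque"],o["grip_width"],np.degrees(np.arctan2(R[1,1],R[0,1])),o["q"])
S=cam("side");g=S["color"].mean(2); print(g[228:236,343:362].mean(0).round(0)); print(g[236:247,343:362].astype(int))
E
python3 st.py
```

```text
[ 0.594 -0.018  0.141] [ 4.278 -4.149 -4.51 ] [-0.982 -0.896  0.273] [  2.112 -44.753 -11.755   1.023   1.846   0.276] 0.023583426497873265 -115.80379775666556 [-0.218  0.587  1.592 -0.003  0.958  1.805]
[149. 148. 139. 127. 130. 127. 130. 131. 129. 128. 126. 126. 128. 123.  95. 103. 148. 149. 148.]
[[138 137 114  89  99 100 102 102 103 114 114 114 116 116  75 105 151 150 150]
 [140 140 135 109 105 107 108 108 107  94  93  92  93  98  89 104 151 150 150]
 [140 150 141 132 132 132 132 132 133 131 132 132 130 135 106 103 151 153 151]
 [141 150 144 133 132 132 132 132 132 132 132 133 132 135 106 104 153 152 152]
 [143 145 140 130 129 129 129 131 131 131 129 130 130 133 106 105 146 149 153]
 [148  96 120 129 130 129 128 129 129 130 128 129 130 129 106 106  99 121 145]
 [ 90 122 163 131 130 129 130 130 130 130 129 131 130 130 106 116 194 116  64]
 [ 77 181 164 131 130 129 129 129 130 129 130 130 130 130 107 130 138 138  67]
 [112 179 155 135 131 131 131 132 131 130 132 132 131 131 110 137 137 131  52]
 [ 79 153  96 118 116 120 121 121 125 126 127 128 131 132 123 131 126  77  26]
 [ 34  32  82  91  90 108 114 112 113 114 114 112 126 122 111  78  22  26  32]]
```

Emit:
play_rows(gripper=[1, 1, 1, 1, 1], delta_pos=[[0, 0, 0], [0, 0, 0], [0, 0, 0], [0, 0, 0], [0, 0, 0]], turn=[[0, 0, 0.04], [0, 0, 0.08], [0, 0, 0.12], [0, 0, 0.14], [0, 0, 0.14]])

```text
time: 25.7
position: [0.5938, -0.0188, 0.1041]
tool_rot: [0.957, -0.291, 0.003, 0.001]
ft_force: [3.5, -4.7, -2.8]
grip_width: 0.0239
grip_force: 45.0
```

```bash
python3 st.py
```

```text
[ 0.594 -0.019  0.141] [ 3.532 -4.71  -2.828] [-1.078 -0.818  0.159] [  2.612 -44.569 -11.814   1.186   1.764   0.19 ] 0.02390288292131673 -123.83690581118829 [-0.218  0.586  1.592 -0.004  0.958  1.945]
[150. 150. 127. 131. 127. 129. 131. 130. 128. 127. 126. 128. 125. 102.  96.  96. 134. 149. 148.]
[[138 123  91  81  88 100  99  98 102 116 115 118 118  82  94 107 128 150 151]
 [139 139 133 118 118 119 104 107  94  92  92  94  84  90 107 107 129 149 151]
 [140 140 134 131 132 131 132 130 131 132 131 131 134 110 108 106 128 151 152]
 [140 140 135 131 131 132 132 131 131 132 132 132 134 111 107 107 129 152 152]
 [141 135 141 127 127 129 129 129 130 130 130 131 133 113 107 108 125 150 153]
 [136  90 178 131 128 128 129 128 129 128 129 129 129 108 106 107 115 122 146]
 [ 85 121 144 129 130 129 130 129 129 131 130 129 129 110  94 108 174 115  65]
 [ 78 181 147 131 130 129 129 130 130 130 129 130 130 110  96 124 138 137  67]
 [110 179 150 131 130 131 131 130 131 131 131 132 131 112 108 136 137 131  51]
 [ 78 153 103 104 109 122 120 119 125 128 128 134 139 124 133 130 125  77  24]
 [ 35  33  81  69  89 108 114 113 113 112 113 113 126 122 111  78  25  26  31]]
```

Torque stayed level up to -92°, then rose as if winding up against a soft stop. That fits a latch starting near 12° and locking near -78°. I'll unwind the key gently and check the torque.

Emit:
play_rows(gripper=[1, 1, 1, 1], delta_pos=[[0, 0, 0], [0, 0, 0], [0, 0, 0], [0, 0, 0]], turn=[[0, 0, -0.06], [0, 0, -0.12], [0, 0, -0.14], [0, 0, -0.14]])

```text
time: 26.25
position: [0.5939, -0.0186, 0.1041]
tool_rot: [0.975, -0.224, 0.003, 0.001]
ft_force: [4.7, -4.3, -3.3]
grip_width: 0.0237
grip_force: 45.0
```

```bash
python3 st.py | head -1
```

```text
[ 0.594 -0.018  0.141] [ 4.727 -4.28  -3.329] [-1.049 -0.882 -0.022] [  2.606 -44.609 -11.776   0.939   1.8    -0.089] 0.023746562499751225 -115.87544158507933 [-0.218  0.586  1.592 -0.003  0.958  1.806]
```

Emit:
play_rows(gripper=[1, 1, 1, 1], delta_pos=[[0, 0, 0], [0, 0, 0], [0, 0, 0], [0, 0, 0]], turn=[[0, 0, -0.06], [0, 0, -0.12], [0, 0, -0.16], [0, 0, -0.16]])

```text
time: 26.8
position: [0.594, -0.0183, 0.1041]
tool_rot: [0.989, -0.145, 0.003, 0.001]
ft_force: [3.7, -4.0, -3.3]
grip_width: 0.0236
grip_force: 45.0
```

```bash
python3 st.py | head -1
```

```text
[ 0.594 -0.018  0.141] [ 3.702 -3.974 -3.278] [-0.877 -0.9   -0.033] [  2.218 -44.642 -11.74    0.76    1.834  -0.106] 0.02359357725131268 -106.71341915101507 [-0.218  0.586  1.592 -0.002  0.958  1.646]
```

To see the latch itself I'll lift the key 4.5 cm straight up, still gripped, and compare the exposed head with the earlier picture.

Emit:
play_rows(gripper=[1, 1, 1, 1, 1], delta_pos=[[0, 0, -1], [0, 0, -2], [0, 0, -3.2], [0, 0, -4.5], [0, 0, -4.5]], turn=[[0, 0, 0], [0, 0, 0], [0, 0, 0], [0, 0, 0], [0, 0, 0]])

```text
time: 27.48
position: [0.5924, -0.0164, 0.1508]
tool_rot: [0.989, -0.146, 0.002, -0.0]
ft_force: [-1.3, 0.2, -1.3]
grip_width: 0.0238
grip_force: 45.0
```

```bash
python3 - <<'E'
from h import *
np.set_printoptions(precision=3,suppress=True,linewidth=200)
o=robot.get_obs(); print(tip(),o["ft_force"],o["moment"],o["joint_torque"][5],o["grip_width"])
S=cam("side");save(S,"s10.png");g=S["color"].mean(2);c=cv2.imread("pics/s3.png").mean(2)
print("before");print(c[234:248,342:364].astype(int));print("now");print(g[224:248,342:364].astype(int))
E
```

```text
[ 0.592 -0.016  0.188] [-1.275  0.166 -1.322] [-0.023  0.147 -0.056] -0.002976086179842241 0.023796022587411713
before
[[150 150 149 149 149 148 149 147 150 149 149 148 148 149 149 148 148 147 147 148 148 147]
 [149 149 148 148 149 148 148 148 149 148 148 148 149 149 149 148 148 148 149 148 148 149]
 [149 149 148 148 148 148 148 148 152 151 154 152 149 150 150 151 147 148 150 148 149 149]
 [150 149 150 148 149 148 149 150 163 171 182 169 148 148 149 149 149 151 149 148 149 148]
 [151 150 150 148 148 147 149 157 127 170 171 142 144 149 151 152 152 151 151 151 148 149]
 [153 151 150 150 149 149 146 124 154 153 143 140 140 144 147 147 152 153 152 152 150 150]
 [153 153 145 144 149 146 133 134 134 138 132 123 131 126 126 127 144 144 149 152 150 152]
 [150 147  97 115 154 133 184 126 118 118 117 119 123 117 164 163 102  96 121 144 149 152]
 [116  91 134 198 199 199 183 120 117 120 122 121 116 115 199 199 198 193 129  70 115 148]
 [ 39  74 198 197 198 196 197 142 120 120 125 121 110 108 191 198 198 196 196  96  32 118]
 [ 35  78 195 197 198 184 185 182 135 131 122 119 116 117 135 190 197 1
[... 1782 characters left out ...]
8 113 115 126 126 120 115 113 128 125 124 129 148 150 154 153]
 [145  91  79 128 197 196 181 120 123 123 122 119 114 111 179 201 204 168 125 116 146 153]
 [ 63  72 181 181 184 183 173 125 123 119 120 119 114 124 182 201 202 202 201  48  58 145]
 [ 35  74 175 184 178 174 179 136 122 119 121 120 116 156 194 195 200 201 192  73  32  95]
 [ 33  78 128 171 141 112 161 201 136 135 139 135 135 136 137 147 190 186 110  34  31 122]
 [ 52  38  31  81 106 135 173 189 187 189 190 133 132 132 127 195 108  83  34  28  41 124]
 [116  72  50  38  33  31  69  73  71 104 103 103 100  97  60 114  33  37  35  45  99 154]
 [142 142 120  77  63  53  50  42  32  32  31  34  34  33  34  40  64  84  84 115 156 156]]
```

The exposed head now sits near -115°, which differs from before, so it followed the key but may not be at its stop. The door also lifted about 1.5 mm with the key. I'll put the key back, press lightly and turn on to a firm stop.

Emit:
play_rows(gripper=[1, 1, 1, 1, 1, 1, 1], delta_pos=[[0, 0, 1.5], [0, 0, 3], [0, 0, 3.8], [0, 0, 4.3], [0, 0, 4.6], [0, 0, 4.7], [0, 0, 4.7]], turn=[[0, 0, 0.12], [0, 0, 0.12], [0, 0, 0.12], [0, 0, 0.12], [0, 0, 0.12], [0, 0, 0.12], [0, 0, 0.12]])

```text
time: 28.4
position: [0.5919, -0.0176, 0.1057]
tool_rot: [0.979, -0.204, 0.001, 0.001]
ft_force: [-5.8, -1.5, 22.2]
grip_width: 0.0234
grip_force: 45.0
```

```bash
python3 st.py | head -1
```

```text
[ 0.592 -0.018  0.143] [-5.762 -1.471 22.21 ] [-0.43   1.537 -0.082] [  1.186 -31.204 -12.264   0.839  -1.965  -0.044] 0.023418469073992112 -113.57969827891954 [-0.217  0.583  1.593 -0.002  0.964  1.766]
```

Emit:
play_rows(gripper=[1, 1, 1], delta_pos=[[0, 0, 0], [0, 0, 0], [0, 0, 0]], turn=[[0, 0, 0.08], [0, 0, 0.16], [0, 0, 0.24]])

```text
time: 28.82
position: [0.5919, -0.0175, 0.1057]
tool_rot: [0.947, -0.321, 0.001, 0.001]
ft_force: [-5.7, -1.8, 22.8]
grip_width: 0.0236
grip_force: 45.0
```

```bash
python3 st.py | head -1
```

```text
[ 0.592 -0.017  0.143] [-5.689 -1.824 22.806] [-0.288  1.481  0.095] [  0.804 -31.253 -12.211   0.766  -1.933  -0.338] 0.023610759283651948 -127.4514176902904 [-0.217  0.583  1.593 -0.002  0.964  2.009]
```

```bash
python3 - <<'E'
from h import *
np.set_printoptions(precision=3,suppress=True,linewidth=200)
S=cam("side");save(S,"s11.png");g=S["color"].mean(2)
P={n:cv2.imread(f"pics/{n}.png").mean(2) for n in("s3","s7","s8","s10")}; P["now"]=g
ref=P["s7"]
# ring bottom edge sub-pixel row, and near door corner edge via 1-D profile phase
for n,i in P.items():
  r=i[244:252,345:359].mean(1); 
  # door free-edge/side corner near (365-371,250-256)
  sh=cv2.phaseCorrelate(np.float64(ref[246:275,330:372]),np.float64(i[246:275,330:372]))
  print(n,r.round(0),sh)
for n in("s7","s10","now"): print(n,P[n][228:252,352].astype(int)); print(P[n][240:262,334].astype(int))
E
```

```text
s3 [158. 165. 139.  50.  53. 123. 154. 154.] ((0.4870079161750276, -0.015047273259934713), 0.8231794076528537)
s7 [127. 128. 103.  41.  45. 102. 126. 134.] ((0.5, 0.0), 1.0)
s8 [133. 126. 111.  43.  46. 102. 123. 132.] ((0.2976733287818689, -0.1441632053209716), 0.7399311156009392)
s10 [149. 149.  74.  45. 104. 154. 148. 148.] ((0.2746168497135777, -0.9952958012157289), 0.7909637447298385)
now [133. 116. 105.  44.  44.  97. 120. 128.] ((0.2317138013238953, 0.03364832349293856), 0.8291478999119463)
s7 [117 117 117 117 116 116 115 117 114  81  96 119 120 120 118 120 125 126 109  47  31  72 114 154]
[151 150 150 141 133  97  91  90  89  90  91  90  90  85  91  91  91  91  90  89  91  90]
s10 [148 149 149 149 150 149 150 152 173 172 148 139 126 122 120 121 139 190 103  31  72 155 155 156]
[152 152 153 145 101  92  90  92  92  91  92  92  92  91  92  91  91  92  92  90  92  92]
now [127 126 126 126 125 125 126 120  81 118 132 130 127 129 130 128 128 109 114  48  33  71 106 106]
[141 141 141 140 134 100  90  91  92  91  92  92  90  85  92  92  91  92  91  92  92  91]
```

Emit:
play_rows(gripper=[1, 1, 1, 1], delta_pos=[[0, 0, -0.15], [0, 0, -0.15], [0, 0, -0.15], [0, 0, -0.15]], turn=[[0, 0, 0.06], [0, 0, 0.12], [0, 0, 0.18], [0, 0, 0.18]])

```text
time: 29.42
position: [0.5918, -0.0173, 0.1056]
tool_rot: [0.915, -0.404, 0.001, 0.0]
ft_force: [-3.2, -1.6, 14.0]
grip_width: 0.0238
grip_force: 45.0
```

```bash
python3 st.py
```

```text
[ 0.592 -0.017  0.142] [-3.24  -1.608 14.039] [-0.278  0.918 -0.114] [  0.947 -35.892 -12.934   0.538  -1.145  -0.014] 0.023840497960597486 -137.69237263474446 [-0.217  0.583  1.592 -0.001  0.964  2.187]
[151. 127. 123. 121. 124. 127. 126. 124. 124. 126. 127. 112. 106. 104. 105. 103. 118. 141. 149.]
[[140 119 117 118  94  92  96  83  86  97  96  83  73  92 110 114 113 129 150]
 [140 134 130 128 129 128 130 129 117 117 105  96 115 116 115 115 114 140 151]
 [140 134 130 130 131 130 130 129 129 130 130 118 118 117 115 114 113 142 152]
 [140 132 127 126 126 128 129 129 130 131 131 123 121 116 114 114 113 140 152]
 [141 129 127 128 125 127 128 127 128 127 127 122 120 116 115 114 111 139 153]
 [136 106 127 127 129 127 127 128 128 128 128 122 116 116 114 114 120 111 146]
 [ 85 123 128 126 126 128 128 128 128 129 128 124 123 116 113 113 155 127  65]
 [ 78 157 135 129 126 129 131 128 126 126 127 124 125 117 114 119 139 196  70]
 [112 183 148 113  97 125 133 137 128 129 129 129 124 119 122 137 137 132  49]
 [ 78 178  73  93 116 120 120 120 110 122 118 125 115 122 133 130 126  77  25]
 [ 35  32  81  69  89 108 114 113 114 114 112 113 126 123 111  79  24  23  30]]
```

Emit:
play_rows(gripper=[1, 1, 1, 1], delta_pos=[[0, 0, 0], [0, 0, 0], [0, 0, 0], [0, 0, 0]], turn=[[0, 0, 0.06], [0, 0, 0.12], [0, 0, 0.18], [0, 0, 0.18]])

```text
time: 29.98
position: [0.5919, -0.0172, 0.105]
tool_rot: [0.875, -0.485, 0.001, 0.0]
ft_force: [-1.9, -1.6, 10.4]
grip_width: 0.0237
grip_force: 45.0
```

```bash
python3 st.py
```

```text
[ 0.592 -0.017  0.142] [-1.949 -1.615 10.379] [-0.309  0.685 -0.035] [  0.882 -37.735 -13.117   0.447  -0.789  -0.007] 0.023745570468191514 -148.0122325677617 [-0.217  0.584  1.593 -0.001  0.963  2.367]
[147. 126. 117. 120. 124. 123. 121. 122. 124. 129. 113. 113. 110. 110. 109. 109. 112. 144. 148.]
[[138 134 114 116  90  80  78  96 111 118 103  82  71  92 110 119 118 128 149]
 [141 129 125 128 126 126 116 117  90  76  97  95 117 116 119 119 119 129 150]
 [140 130 126 127 128 127 127 129 128 131 113 109 118 119 119 118 118 132 152]
 [140 130 124 123 125 125 127 127 128 131 114 112 121 120 118 118 118 132 153]
 [141 130 124 124 124 124 125 126 125 127 118 122 121 119 120 119 116 127 152]
 [136 128 124 127 124 124 125 124 125 124 116 122 121 120 118 118 116 123 133]
 [ 84 121 124 124 124 125 125 125 126 125 118 122 121 119 120 117 124 119  63]
 [ 77 158 126 126 123 126 124 125 124 125 118 122 121 121 119 122 153 195  70]
 [112 182 106 118 101 131 124 126 127 127 119 118 119 134 121 137 137 132  50]
 [ 79 179  99  98 117 119 109 116 124 131 132 124 109 135 134 130 125  77  25]
 [ 34  33  81 104  91 108 114 115 114 113 127 128 126 122 110  78  23  27  30]]
```

Emit:
play_rows(gripper=[1, 1, 1, 1, 1], delta_pos=[[0, 0, -1], [0, 0, -2], [0, 0, -3.2], [0, 0, -4.5], [0, 0, -4.5]], turn=[[0, 0, 0], [0, 0, 0], [0, 0, 0], [0, 0, 0], [0, 0, 0]])

```text
time: 30.65
position: [0.5924, -0.0165, 0.1499]
tool_rot: [0.874, -0.486, 0.001, -0.001]
ft_force: [1.1, -0.0, -1.2]
grip_width: 0.0236
grip_force: 45.0
```

```bash
cat > hd.py <<'E'
from h import *
np.set_printoptions(precision=3,suppress=True,linewidth=200)
o=robot.get_obs(); print(o["time"],tip(),o["ft_force"],o["moment"])
import sys
S=cam("side");save(S,sys.argv[1]);g=S["color"].mean(2)
print(g[232:248,342:364].astype(int)); P=cv2.imread("pics/s3.png").mean(2)
print("door shift",cv2.phaseCorrelate(np.float64(P[246:275,330:372]),np.float64(g[246:275,330:372])))
E
python3 hd.py s12.png
```

```text
30.65 [ 0.592 -0.016  0.187] [ 1.072 -0.003 -1.154] [ 0.041  0.133 -0.006]
[[150 149 149 150 150 150 149 149 149 149 149 149 150 150 149 149 149 149 148 147 149 147]
 [151 151 152 150 151 149 150 151 149 149 150 149 149 150 149 150 149 149 149 149 149 149]
 [150 150 150 150 151 149 150 149 151 150 149 148 150 150 150 150 149 149 149 149 149 149]
 [150 150 150 149 149 149 149 149 148 151 153 151 149 150 151 150 150 150 150 151 150 151]
 [152 151 151 151 149 149 150 150 151 166 171 162 149 149 149 149 150 150 150 150 149 151]
 [150 151 150 149 150 149 149 157 169 167 162 167 144 151 152 152 151 153 153 150 150 149]
 [140 150 150 150 148 151 153 149 154 151 136 138 127 147 151 154 154 153 153 152 152 149]
 [141 140 140 134 134 150 146 105 135 137 127 124 118 131 141 148 145 149 153 152 153 151]
 [140 136 136  89 105 141 112 112 120 121 118 118 120 117 141 125  98 127 147 149 155 154]
 [134  83 113 120 182 183 170 126 117 120 119 122 119 110 166 199 202 157 114 116 146 153]
 [ 57  54 177 182 184 179 170 128 120 121 123 120 111 117 178 202 202 202 213  47  59 146]
 [ 36 110 177 177 173 146 183 171 131 122 125 118 111 150 172 201 202 201 193  65  33  96]
 [ 33  79 130 133 113 143 186 186 186 143 131 136 135 136 137 200 190 189 109  36  31 122]
 [ 51  37  30  78 138 136 187 188 189 190 132 132 132 128 127 195 108  87  33  27  40 126]
 [115  73  49  37  36  34  63  69  70 100 102 103 100  60  60 115  33  36  32  44 100 153]
 [141 142 120  77  64  53  49  41  32  32  31  33  34  31  32  40  63  82  84 114 156 157]]
door shift ((0.366571269743325, -0.9252312694982656), 0.7866354527349303)
```

The head now looks the same as at the start, modulo 90°. The slow torque rise of about 0.6 N m/rad past -92° points to a soft stop that I overran, after which the key cammed round. I'll redo it cleanly: unwind to -80° in the air, reseat, drive to about -97° while watching torque, back off to centre and lift.

Emit:
play_rows(gripper=[1, 1, 1, 1, 1, 1, 1, 1, 1, 1], delta_pos=[[0, 0, 0], [0, 0, 0], [0, 0, 0], [0, 0, 0], [0, 0, 0], [0, 0, 0], [0, 0, 0], [0, 0, 0], [0, 0, 0], [0, 0, 0]], turn=[[0, 0, -0.15], [0, 0, -0.3], [0, 0, -0.45], [0, 0, -0.6], [0, 0, -0.75], [0, 0, -0.9], [0, 0, -1.05], [0, 0, -1.15], [0, 0, -1.15], [0, 0, -1.15]])

```text
time: 31.95
position: [0.5911, -0.0163, 0.1479]
tool_rot: [0.998, 0.067, -0.001, -0.0]
ft_force: [-0.3, -1.3, -1.4]
grip_width: 0.0236
grip_force: 45.0
```

```bash
python3 - <<'E'
from h import *
np.set_printoptions(precision=2,suppress=True,linewidth=200)
o=robot.get_obs(); R=Ro.from_quat(o["tool_rot"]).as_matrix(); print(o["time"],tip(),o["ft_force"],o["moment"],np.degrees(np.arctan2(R[1,1],R[0,1])),R[2,:])
plan2([.592,-.0163,.187],tool(-82,0)); plan2([.592,-.0163,.141],tool(-82,0))
S=cam("side");g=S["color"].mean(2); v,u=proj(S,tip()-[0,0,.055])[::-1].round().astype(int); print(u,v)
print(g[v-18:v+8:2,u-12:u+13].astype(int))
E
```

```text
31.95 [ 0.59 -0.02  0.18] [-0.26 -1.29 -1.39] [-0.07  0.19 -0.06] -82.30147731735998 [-0. -0. -1.]
dpos cm [ 0.09  0.01 -0.23] turn [-0.    0.   -0.01] pos [ 0.59 -0.02  0.15]
dpos cm [0.1  0.01 4.37] turn [-0.    0.   -0.01] pos [ 0.59 -0.02  0.15]
351 224
[[121 122 122 122 121 112 111 114 116 128 124 122 123 124 125 121 119 120 123 119 124 123 121 122 123]
 [122 123 124 123 122 112 112 113 115 129 124 123 123 126 123 123 119 118 120 121 123 124 123 122 122]
 [124 124 123 123 123 111 110 113 113 129 126 124 122 125 124 121 120 118 119 121 123 124 125 124 122]
 [125 124 125 124 123 119 110 111 113 128 125 123 121 123 123 121 120 119 119 115 123 123 123 124 125]
 [126 126 125 125 122  79  91 111 113 127 125 123 120 122 123 120 117 116 114  99 100 104 101 101 147]
 [147 145 144 143 144 116 117  93  72  93 113  98  88  87  77 105 103 112 125 124 129 143 143 144 145]
 [142 142 143 144 143 162 117 118 112 120 123 125 125 124 125 124 125 127 125 126 135 151 153 154 156]
 [156 154 152 155 156 123 115 117 108 115 122 123 123 122 122 123 122 122 123 121 131 160 161 162 163]
 [159 160 160 160 158 141 123 117 108 112 122 122 123 123 123 123 123 122 123 122 133 161 159 157 156]
 [164 164 164 165 162 162 160 153 115 114 125 125 127 127 127 133 134 139 124 132 149 149 150 150 149]
 [157 157 155 152 152 152 151 152 150 150 149 150 149 149 149 149 147 148 150 148 148 146 146 145 145]
 [151 150 150 148 151 149 149 150 149 149 149 149 148 148 149 148 148 148 146 147 146 148 147 146 148]
 [150 149 149 149 148 150 150 150 150 151 152 148 148 149 149 150 149 148 148 148 147 148 148 146 145]]
```

Emit:
play_rows(gripper=[1, 1, 1, 1, 1, 1, 1], delta_pos=[[0.1, 0, 1.5], [0.1, 0, 2.7], [0.1, 0, 3.3], [0.1, 0, 3.8], [0.1, 0, 4.2], [0.1, 0, 4.5], [0.1, 0, 4.5]], turn=[[0, 0, 0], [0, 0, 0], [0, 0, 0], [0, 0, 0], [0, 0, 0], [0, 0, 0], [0, 0, 0]])

```text
time: 32.88
position: [0.5923, -0.017, 0.1045]
tool_rot: [0.998, 0.068, -0.0, 0.001]
ft_force: [-3.1, -3.2, 7.0]
grip_width: 0.0238
grip_force: 45.0
```

```bash
python3 st.py
```

```text
[ 0.592 -0.017  0.141] [-3.115 -3.205  6.999] [-0.928  0.937  0.038] [  2.205 -40.017 -14.187   1.304  -0.849   0.024] 0.023823026356699674 -82.19054746252965 [-0.217  0.586  1.591 -0.001  0.965  1.219]
[151. 142. 107. 107. 113. 115. 129. 125. 123. 123. 125. 123. 121. 119. 119. 119. 121. 148. 148.]
[[150 151 118 105  71  97 124 123 120 116 114  86  85  81  95 109 108 150 150]
 [153 193 118 116 104  83  79  87  82  95 111 103 114 124 122 126 134 148 150]
 [151 151 115 117 117 113 118 113 124 123 126 126 126 126 125 126 127 133 152]
 [151 152 113 116 118 115 126 124 123 126 125 126 126 124 123 124 123 133 153]
 [154 147 115 115 116 113 126 125 124 125 123 123 123 122 123 122 123 133 154]
 [148  98 126 116 117 114 121 122 122 122 122 121 124 123 123 123 123 106 146]
 [ 92 129 187 116 118 113 118 122 123 123 123 124 122 123 122 121 122 108  64]
 [ 78 181 184 128 114 111 120 123 123 123 122 122 123 125 123 124 123 180  71]
 [111 182 174 178 118 112 119 122 125 126 124 127 124 131 127 125 116 190  64]
 [ 79 177  99 140 179 127 118 124 127 133 125 119 114 122 133 130 125  77  31]
 [ 35  33  81 105 136 179 102 107 128 128 127 128 126 122 112  78  25  25  30]]
```

Emit:
play_rows(gripper=[1, 1, 1], delta_pos=[[0, 0, 0], [0, 0, 0], [0, 0, 0]], turn=[[0, 0, 0.05], [0, 0, 0.1], [0, 0, 0.14]])

```text
time: 33.3
position: [0.5921, -0.0175, 0.1045]
tool_rot: [1.0, -0.002, -0.0, 0.001]
ft_force: [-2.2, -5.3, 6.8]
grip_width: 0.0235
grip_force: 45.0
```

```bash
python3 st.py | head -1
```

```text
[ 0.592 -0.017  0.141] [-2.196 -5.321  6.838] [-1.189  1.096  0.082] [  2.954 -39.942 -14.27    1.734  -0.953  -0.117] 0.02349672521707779 -90.25437970468874 [-0.217  0.586  1.591 -0.003  0.965  1.36 ]
```

Emit:
play_rows(gripper=[1, 1, 1], delta_pos=[[0, 0, 0], [0, 0, 0], [0, 0, 0]], turn=[[0, 0, 0.05], [0, 0, 0.1], [0, 0, 0.13]])

```text
time: 33.72
position: [0.5918, -0.0177, 0.1045]
tool_rot: [0.998, -0.067, -0.001, 0.001]
ft_force: [-3.4, -4.9, 7.1]
grip_width: 0.024
grip_force: 45.0
```

```bash
python3 st.py | head -1
```

```text
[ 0.592 -0.018  0.141] [-3.428 -4.939  7.118] [-1.187  1.123  0.211] [  2.869 -39.837 -14.373   1.806  -1.052   0.052] 0.023972010544979508 -97.66243453007591 [-0.217  0.586  1.591 -0.003  0.965  1.489]
```

Emit:
play_rows(gripper=[1, 1, 1], delta_pos=[[0, 0, 0], [0, 0, 0], [0, 0, 0]], turn=[[0, 0, 0.05], [0, 0, 0.1], [0, 0, 0.13]])

```text
time: 34.15
position: [0.5918, -0.0176, 0.1045]
tool_rot: [0.991, -0.131, -0.0, 0.001]
ft_force: [-3.3, -5.4, 7.3]
grip_width: 0.0237
grip_force: 45.1
```

```bash
python3 st.py | head -1
```

```text
[ 0.592 -0.018  0.141] [-3.34  -5.376  7.316] [-1.162  1.17   0.356] [  2.623 -39.823 -14.384   1.826  -1.064   0.205] 0.023747140914455515 -105.06975113480767 [-0.217  0.586  1.591 -0.003  0.965  1.619]
```

Moment now climbs steadily (0.08, 0.21, 0.36 N m), so the latch is hard against its stop. Backing off to centre the key, easing the side load, then lifting.

Emit:
play_rows(gripper=[1, 1, 1, 1, 1, 1, 1, 1, 1, 1], delta_pos=[[0, 0.1, 0], [0, 0.1, 0], [0, 0.1, 0], [0, 0.1, 0], [0, 0.1, -0.8], [0, 0.1, -1.6], [0, 0.1, -2.6], [0, 0.1, -4], [0, 0.1, -6], [0, 0.1, -6]], turn=[[0, 0, -0.12], [0, 0, -0.24], [0, 0, -0.35], [0, 0, -0.35], [0, 0, -0.35], [0, 0, -0.35], [0, 0, -0.35], [0, 0, -0.35], [0, 0, -0.35], [0, 0, -0.35]])

```text
time: 35.45
position: [0.5939, -0.0173, 0.1655]
tool_rot: [0.999, 0.043, 0.002, 0.0]
ft_force: [-0.2, -0.6, -1.1]
grip_width: 0.0237
grip_force: 45.0
```

```bash
python3 hd.py s13.png
```

```text
35.45 [ 0.594 -0.017  0.202] [-0.213 -0.605 -1.071] [-0.005  0.116  0.002]
[[149 149 149 150 149 149 149 149 149 149 150 149 150 150 150 148 148 147 147 147 146 146]
 [151 150 149 150 150 149 148 150 149 149 149 148 149 150 150 149 148 149 148 149 149 148]
 [152 151 151 150 150 149 150 149 150 151 150 150 149 149 150 150 149 148 149 150 149 149]
 [151 150 149 149 149 150 149 149 149 149 149 149 149 151 150 150 148 149 149 150 150 149]
 [150 149 149 150 150 149 149 148 153 152 155 152 150 151 151 151 149 151 151 150 151 150]
 [152 151 150 148 150 148 150 151 165 172 183 168 149 149 149 150 150 152 150 149 149 150]
 [152 152 151 150 150 149 151 159 129 167 170 143 145 151 153 153 152 152 151 152 150 151]
 [153 152 151 152 150 150 149 136 154 152 139 137 140 145 147 148 154 154 152 152 152 152]
 [155 154 145 144 150 147 133 138 137 140 133 120 129 120 124 127 145 146 149 153 152 152]
 [150 148  98 115 154 132 183 132 120 118 118 119 118 118 178 166 106  98 120 145 150 154]
 [115  91 131 198 199 198 182 123 118 119 120 121 115 111 178 203 202 202 127  65 116 151]
 [ 38  77 195 198 201 194 184 132 119 122 122 119 111 109 172 203 202 203 202  72  34 118]
 [ 33 110 178 188 190 155 186 185 136 131 124 120 117 121 136 193 201 203 190  64  32  92]
 [ 35  80 152  95 112 196 201 186 199 183 147 136 136 136 139 141 188 201  94  31  31 128]
 [ 52  35  32  34 103 148 195 188 187 187 188 130 128 126 149 162  89  33  29  32  72 154]
 [116  67  51  38  39  36  32  62  63  63  69  69  62  32  63  57  31  31  63  84 156 156]]
door shift ((0.42682713423655727, -0.02682265671729489), 0.8014100885109312)
```

The door is fully shut (0.03 px shift) and the head looks exactly as at the start, so it has turned a clean 90° and is locked. Now I'll stand the key on the bench near where it lay.

```bash
python3 - <<'E'
from h import *
R=tool(-85,0)
for z in(.202,.07,.056): plan2([.45,.17,z],R)
E
```

```text
dpos cm [-12.62 -19.87  -0.12] turn [ 0.    -0.002 -0.001] pos [ 0.5928 -0.0172  0.1643]
dpos cm [-12.65 -19.87  13.08] turn [ 0.    -0.002 -0.001] pos [ 0.5928 -0.0172  0.1643]
dpos cm [-12.66 -19.87  14.48] turn [ 0.    -0.002 -0.001] pos [ 0.5928 -0.0172  0.1643]
```

Emit:
play_rows(gripper=[1, 1, 1, 1, 1, 1, 1, 1, 1, 1, 1, 1], delta_pos=[[-2.5, -4, 0], [-5, -8, 0], [-8, -12.5, 0], [-10.5, -16.5, 0], [-12.6, -19.9, 0], [-12.6, -19.9, 3], [-12.6, -19.9, 6], [-12.6, -19.9, 9], [-12.6, -19.9, 11.5], [-12.6, -19.9, 13], [-12.6, -19.9, 13.8], [-12.6, -19.9, 13.8]], turn=[[0, 0, 0], [0, 0, 0], [0, 0, 0], [0, 0, 0], [0, 0, 0], [0, 0, 0], [0, 0, 0], [0, 0, 0], [0, 0, 0], [0, 0, 0], [0, 0, 0], [0, 0, 0]])

```text
time: 37.0
position: [0.449, 0.1703, 0.0248]
tool_rot: [0.999, 0.043, -0.001, -0.0]
ft_force: [-0.4, -0.2, -0.7]
grip_width: 0.0234
grip_force: 45.0
```

```bash
python3 - <<'E'
from h import *
o=robot.get_obs(); print(tip(),o["ft_force"],o["q"])
E
```

```text
[0.4490736  0.17025012 0.06158496] [-0.37739203 -0.16545246 -0.72337978] [1.28835092e-01 6.14604640e-01 1.92261362e+00 8.18466315e-04
 6.06109995e-01 1.61325657e+00]
```

Mouth is about 7 mm above the bench, so I'll lower gently until contact.

Emit:
play_rows(gripper=[1, 1, 1, 1, 1, 1], delta_pos=[[0, 0, 0.2], [0, 0, 0.4], [0, 0, 0.55], [0, 0, 0.7], [0, 0, 0.8], [0, 0, 0.8]], turn=[[0, 0, 0], [0, 0, 0], [0, 0, 0], [0, 0, 0], [0, 0, 0], [0, 0, 0]])

```text
time: 37.75
position: [0.4495, 0.1703, 0.0175]
tool_rot: [0.999, 0.043, -0.0, -0.0]
ft_force: [-0.4, 0.3, 1.4]
grip_width: 0.0236
grip_force: 45.0
```

```bash
python3 - <<'E'
from h import *
o=robot.get_obs(); print(tip(),o["ft_force"])
E
```

```text
[0.4495265  0.17028703 0.0542806 ] [-0.41546705  0.29613173  1.35301894]
```

Emit:
play_rows(gripper=[1, 1, -1, -1, -1, -1, -1, -1, -1, -1, -1, -1], delta_pos=[[0, 0, 0.06], [0, 0, 0.06], [0, 0, 0.06], [0, 0, 0.06], [0, 0, 0.06], [0, 0, 0.06], [0, 0, 0.06], [0, 0, -2], [0, 0, -5], [0, 0, -9], [0, 0, -14], [0, 0, -14]], turn=[[0, 0, 0], [0, 0, 0], [0, 0, 0], [0, 0, 0], [0, 0, 0], [0, 0, 0], [0, 0, 0], [0, 0, 0], [0, 0, 0], [0, 0, 0], [0, 0, 0], [0, 0, 0]])

```text
time: 39.25
position: [0.4526, 0.1708, 0.1608]
tool_rot: [0.999, 0.043, 0.004, -0.001]
ft_force: [0.5, -0.9, -0.0]
grip_width: 0.0872
grip_force: 0.0
```

```bash
python3 - <<'E'
from h import *
np.set_printoptions(precision=2,suppress=True,linewidth=200)
o=robot.get_obs(); print(o["time"],tip(),o["ft_force"],o["grip_width"])
S=cam("side");save(S,"s14.png"); P=cv2.imread("pics/s3.png").mean(2); g=S["color"].mean(2)
print("door",cv2.phaseCorrelate(np.float64(P[246:275,330:372]),np.float64(g[246:275,330:372])))
print("key pred top/mouth",proj(S,[.4495,.1703,.084]),proj(S,[.4495,.1703,0]))
u,v=proj(S,[.4495,.1703,.066]).round().astype(int)
m=(g[v-30:v+40,u-30:u+31]<60).astype(np.uint8); k,l,st,ce=cv2.connectedComponentsWithStats(m)
for i in 1+np.argsort(-st[1:,4])[:3]: print(st[i],ce[i]+[u-30,v-30])
E
```

```text
39.25 [0.45 0.17 0.2 ] [ 0.51 -0.86 -0.03] 0.08716950188602737
door ((0.4837395040158654, -0.0506368942240627), 0.9948807454995807)
key pred top/mouth [270.08 223.48] [272.49 256.49]
[ 22  22  19  18 192] [273.79 232.05]
[54  2  7  4 21] [298.24 204.57]
```

```bash
python3 - <<'E'
from h import *
a=cam("side")["color"].astype(float); b=None
for _ in range(5): b=cam("side")["color"].astype(float)
print(abs(a-b)[200:270,250:295].mean(), robot.get_obs()["joint_velocities"].round(3))
g=b.mean(2); print(g[222:262:3,258:290:2].astype(int))
print(robot.hand_in())
E
```

```text
0.9497354497354498 [ 0.001 -0.003 -0.007 -0.002 -0.     0.001]
[[153  70  68  67  66  64 142 126 102  81  77 154 163 164 164 163]
 [145 111  70  72  69  68  64  61  60  59  55  52 161 163 163 165]
 [141  72  66  66  64  63  59  57  56  55  53  48 162 166 165 149]
 [194  87  62  63  61  62  57  56  53  51  48  47 160 167 167 163]
 [125  86  61  60  59  58  53  57  51  49  46  44 133 163 155 152]
 [119 120  61  59  54  54  50  55  53  65  43 104 160 161 161 162]
 [147 118 116 114  54  58 126 127 123 124 120 147 147 150 155 159]
 [161 161 161 163 139 130 126 127 122 123 145 142 142 144 143 146]
 [161 162 162 162 142 129 125 126 123 121 155 157 151 148 153 157]
 [161 161 160 163 152 118 125 126 121 117 122 162 160 159 159 160]
 [155 159 159 162 162 107 114 125 127 126 134 164 165 163 161 162]
 [157 159 156 156 156 119 125 123 124 124 130 160 158 158 160 162]
 [137 132 128 130 131 132 132 107  90 109 111 154 160 161 162 161]
 [145 144 139 136 138 140 136 101 108 111 112 111 109 110 148 148]]
the job is handed in; nothing more can be done
None
```

I handed the job in at about 39.6 s with the door shut, the latch turned to its stop and the key standing on the bench clear of the enclosure; the hand-in gave no verdict, so this rests on my own camera and torque checks.

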